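# Pack hat-shaped mouldings head to tail on the sloping rack

### The job

Pack every white hat-shaped moulding on the table into one tight row on the green sloping rack: all lying flat on the deck and resting against the bottom ledge, the first against the end stop with its crown pointing up the slope, the next with its crown down, and so on alternately, with no gaps. Set the steel keeper block against the last one, its long side up the slope and its lower end at the ledge, so that it closes the row. Don't knock over the spray can.

Things in the scene. Friction and masses are not known exactly. Their poses are not given: they have to be found in the camera images.
- hat1: white plastic hat-shaped moulding, T-shaped from above: 50 mm long (x), 70 wide (y), 40 tall (z), about 0.12 kg. Brim plate 12 mm thick and 70 wide at its -x end; crown block 36 wide, 38 long, towards +x. Origin: centre of the underside, midway along the 50 mm; +x from brim to crown, z up. Both ends are flat: it can be gripped lengthwise. None throughout if absent.
- hat2: white plastic hat-shaped moulding, T-shaped from above: 50 mm long (x), 70 wide (y), 40 tall (z), about 0.12 kg. Brim plate 12 mm thick and 70 wide at its -x end; crown block 36 wide, 38 long, towards +x. Origin: centre of the underside, midway along the 50 mm; +x from brim to crown, z up. Both ends are flat: it can be gripped lengthwise. None throughout if absent.
- hat3: white plastic hat-shaped moulding, T-shaped from above: 50 mm long (x), 70 wide (y), 40 tall (z), about 0.12 kg. Brim plate 12 mm thick and 70 wide at its -x end; crown block 36 wide, 38 long, towards +x. Origin: centre of the underside, midway along the 50 mm; +x from brim to crown, z up. Both ends are flat: it can be gripped lengthwise. None throughout if absent.
- hat4: white plastic hat-shaped moulding, T-shaped from above: 50 mm long (x), 70 wide (y), 40 tall (z), about 0.12 kg. Brim plate 12 mm thick and 70 wide at its -x end; crown block 36 wide, 38 long, towards +x. Origin: centre of the underside, midway along the 50 mm; +x from brim to crown, z up. Both ends are flat: it can be gripped lengthwise. None throughout if absent.
- hat5: white plastic hat-shaped moulding, T-shaped from above: 50 mm long (x), 70 wide (y), 40 tall (z), about 0.12 kg. Brim plate 12 mm thick and 70 wide at its -x end; crown block 36 wide, 38 long, towards +x. Origin: centre of the underside, midway along the 50 mm; +x from brim to crown, z up. Both ends are flat: it can be gripped lengthwise. None throughout if absent.
- hat6: white plastic hat-shaped moulding, T-shaped from above: 50 mm long (x), 70 wide (y), 40 tall (z), about 0.12 kg. Brim plate 12 mm thick and 70 wide at its -x end; crown block 36 wide, 38 long, towards +x. Origin: centre of the underside, midway along the 50 mm; +x from brim to crown, z up. Both ends are flat: it can be gripped lengthwise. None throughout if absent.
- keeper: bare steel keeper block, 60 mm (x) by 32 mm (y) by 48 mm tall (z), about 0.35 kg; origin at the centre of its underside. In the rack its 60 mm side lies up and down the slope.
- rack_deck (a point): inner corner, 40 mm above the table, where the fixed rack's green deck, its bottom ledge (at x<0, stands 10 mm off the deck: keep fingertips above it) and its end stop (at y<0, 30 mm high) meet. x: up the slope (18 degrees, rising away from the robot), deck 105 mm long; y: along the ledge towards the open end, 410 mm; z: square off the deck
- rack_place0 (a point): point on the deck where the first moulding's origin belongs: at x = 25, y = 35 mm in rack_deck's frame. Packed tight, each next moulding's origin lies 53 mm further along y, and the keeper's origin 51 mm beyond the last moulding's, at x = 30 mm. Friction holds parts where they are put on the slope; a few newtons slide them
- spraycan: upright blue-labelled spray can, 60 mm across and 190 mm tall, origin at the centre of its underside; to be left standing
Mind the look-alikes: they are no part of the job. What is shaped like the keeper but blue or yellow is not meant.

How it is judged:
By the outcome, as a careful person would: the job done as asked, in the order asked, and still so for the second after the job is handed in, with the robot touching nothing.
Of hat1, hat2, hat3, hat4, hat5, hat6 only 4 to 6 are there at a start; the rules pass over those that are not, and their reading is None.
At some moment in a run one of hat1, hat2, hat3, hat4, hat5, hat6, keeper may be knocked a few centimetres aside while the robot is not near it.
It also fails if it takes over 210 s, if anything falls off the work surface, if the arm or the gripper's body presses on something with over 40 N, if the wrist force passes 120 N, or if a joint passes its speed limit or range.

### The arm

A 6-joint arm with a two-finger parallel gripper is mounted at the origin on the work surface. World frame = base frame: x ahead of the robot, y to its left, z up, the work surface at z = 0. Lengths are in m, angles in rad, forces in N, time in s.
With the tool pointing down it reaches from about 0.325 to 0.9 m from the base axis. Payload 3.5 kg.
Tool frame: the origin (TCP) lies at the very end of the fingers, on their centre line; the grasp point (between the pads) lies 19 mm behind it (arm.grip_point_offset is the distance from the TCP to the grasp point, in m); z points along the fingers, y is the direction in which the jaws open and shut (so a half turn about z gives the same grasp; the last joint's range is limited). The gripper opens to 85 mm and grips with 20 to 120 N. Pads are 22 mm wide; open, the fingers measure 114 mm over their backs; the gripper's body (76 mm by 85 mm) begins 54 mm behind the grasp point. The pads swing forward as they close: fully open they stand 13 mm farther back than shut.
Start: joints at [1.186, 0.276, -0.026, 1.268, 0, 1.467], TCP at [0.174, 0.6, 0.231] pointing down, gripper open.
Joint ranges: [-3.12, 3.12], [-0.85, 1.88], [-1.08, 1.24], [-1.95, 2.15], [-1.57, 1.53], [-3.14, 3.14]. Speed limits (rad/s): [2.57, 2.57, 3.14, 3.14, 3.14, 3.14].

### API

Orientations are given as a unit quaternion [x, y, z, w].
In Python, from cell import arm, optics gives the robot as it stands.
- The arm moves only by the tool play_rows, never from a script. Its argument "steps" is a list of rows, each an object with "rot": the turn, a rotation vector about the world's x, y, z in degrees, a list of three; "delta_pos": the shift along the world's x, y, z in mm, a list of three; "jaw": the opening, from 0 (shut) to 1 (fully open). A call has 1 to 20 rows; each row is the pose to reach, as a shift and turn from the pose commanded when the call began; what a row does not reach only later rows make up. A row lasts 1/10 s, in which the tool goes at most 50 mm and 8.59 degrees, less where a joint would pass 70% of its speed; a pose out of reach is approached as far as the arm can. A call with a gripper value outside its range is refused whole. The fingers move at their own pace and stop on an object; "force" is the grip in N (left out, the last holds). Time passes only in rows, so rows that repeat a pose let the fingers close. It gives the time, the measured TCP pose, the force and the opening at its end, in the units of the state.
- arm.state(): the state, without advancing time (a new reading comes with each control period).
- optics.get_image(name): name is "scene" or "top"; returns the picture (400x640x3 uint8, red, green, blue); there is no depth.
- optics.camera_params(name): a dict with "fx", "fy", "cx", "cy" (pixels), "distortion" ([k1, k2, p1, p2, k3] as OpenCV has them; the pictures are not rectified), "R" (3x3) and "t" (3): a world point X has camera coordinates R X + t. Camera axes: x right, y down, z forward; pixel columns grow to the right and rows downward; lengths in m; the calibration is good to about 2 mm. A picture is of the moment at which its call begins. camera_params takes no time and is no camera call.
- arm.sign_off(): hands the job in, once; it reports no verdict.
The state is a dict: "time": time; "q": joint angles; "joint_vel": joint speeds; "joint_efforts": joint torques, N m; "position": TCP position; "orientation": TCP orientation; "force": force on the tool from outside, world axes, zero at the start; "torque": the same for the moment, N m; "grip_width": finger opening in m.
Only numpy, scipy, OpenCV 4.12 (cv2) and the standard library are available. Lean on these libraries where they do the work, as an engineer would, in place of code of your own. Each camera call takes 0.05 s, during which the arm holds its last target.

## Working session

There is one attempt and no reset: what is moved stays moved. The work goes in short steps, Python scripts to look and compute and a tool call to move; the robot and the scene stay as the last step left them, time stands still between calls to the robot, and variables do not carry over. Pictures are saved under pics/ and viewed, and the job is handed in when it is done.

Besides the shell and the picture viewer there is one more tool, called after "Call:" as name([rows], argument=value, ...), one row to a line, values as JSON. play_rows: Moves the arm, as the interface text tells. Its arguments: {"type":"object","properties":{"steps":{"type":"array"},"force":{"type":"number"}},"required":["steps"]}

```bash
mkdir -p pics; ls; python3 - <<'E'
from cell import arm, optics
import cv2
for n in("scene","top"):
    cv2.imwrite(f"pics/{n}0.png",optics.get_image(n)[:,:,::-1])
    p=optics.camera_params(n);print(n,p)
print(arm.state())
E
```

```text
pics
scene {'fx': 393.25878552821865, 'fy': 393.25878552821865, 'cx': 321.1421683334647, 'cy': 197.12699427646882, 'distortion': array([-0.0839901,  0.       ,  0.       ,  0.       ,  0.       ]), 'R': array([[-0.59861766,  0.80069299,  0.02340178],
       [ 0.43477891,  0.34931054, -0.83002979],
       [-0.67277352, -0.48669589, -0.55722788]]), 't': array([ 0.26883744, -0.14495115,  1.50978294])}
top {'fx': 381.3321295218282, 'fy': 381.3321295218282, 'cx': 315.98599980948467, 'cy': 200.26344826918861, 'distortion': array([0.001944, 0.      , 0.      , 0.      , 0.      ]), 'R': array([[ 0.02202749, -0.99975184, -0.00332453],
       [-0.9938673 , -0.02153716, -0.1084617 ],
       [ 0.10836319,  0.00569328, -0.99409507]]), 't': array([0.00262502, 0.44564877, 1.05694452])}
{'time': 0.1, 'q': array([ 1.18562162e+00,  2.77060579e-01, -2.77491446e-02,  1.26799412e+00,
       -1.41415698e-06,  1.46739168e+00]), 'joint_vel': array([ 1.16118946e-04, -1.19817044e-03,  2.68229901e-03, -4.63315220e-05,
       -1.67101781e-03, -1.83590307e-04]), 'joint_efforts': array([ 4.41478496e-04, -4.46708822e+01,  2.96128517e+01,  8.44584312e-03,
       -7.43619489e-05,  8.25535352e-06]), 'position': array([0.17353151, 0.59969206, 0.2302667 ]), 'orientation': array([ 1.40419358e-01,  9.90091610e-01, -9.74127996e-04, -2.42090298e-04]), 'force': array([0.01453843, 0.03933059, 0.19424532]), 'torque': array([-0.01161447,  0.05107483, -0.00845439]), 'grip_width': 0.08541314407616418}
```

View pics/scene0.png

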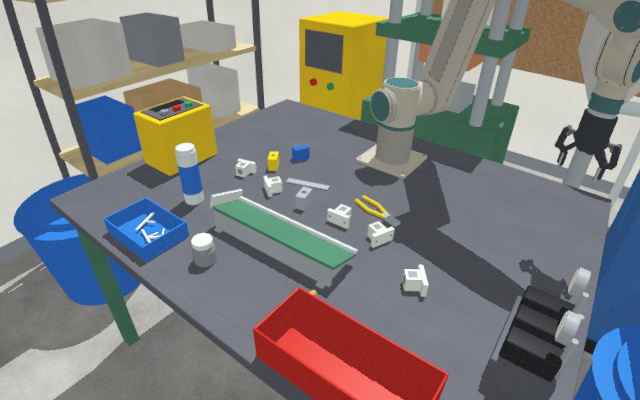

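View pics/top0.png

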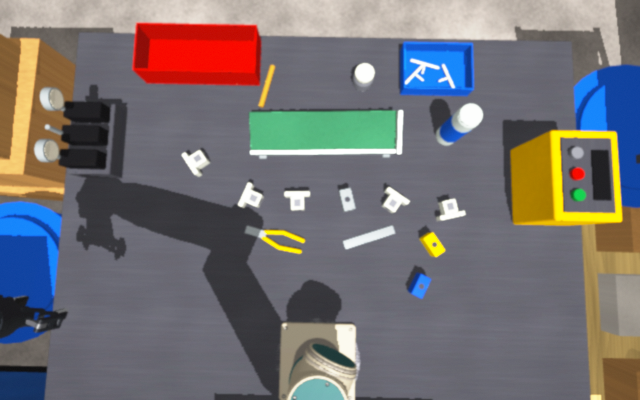

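The top view shows five hats, near (196,162), (251,195), (297,199), (394,199) and (449,208). The rack is at (249-403, 110-155), the grey steel block at (347,198), and the yellow and blue look-alikes at (432,244) and (421,285). I'll enlarge the area to confirm.

```bash
python3 - <<'E'
import cv2
im=cv2.imread("pics/top0.png")
cv2.imwrite("pics/c1.png",cv2.resize(im[100:230,170:330],None,fx=5,fy=4.5,interpolation=cv2.INTER_CUBIC)[:, :800])
cv2.imwrite("pics/c2.png",cv2.resize(im[100:220,325:485],None,fx=5,fy=5,interpolation=cv2.INTER_CUBIC))
E
```

```text
(no output)
```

View pics/c1.png

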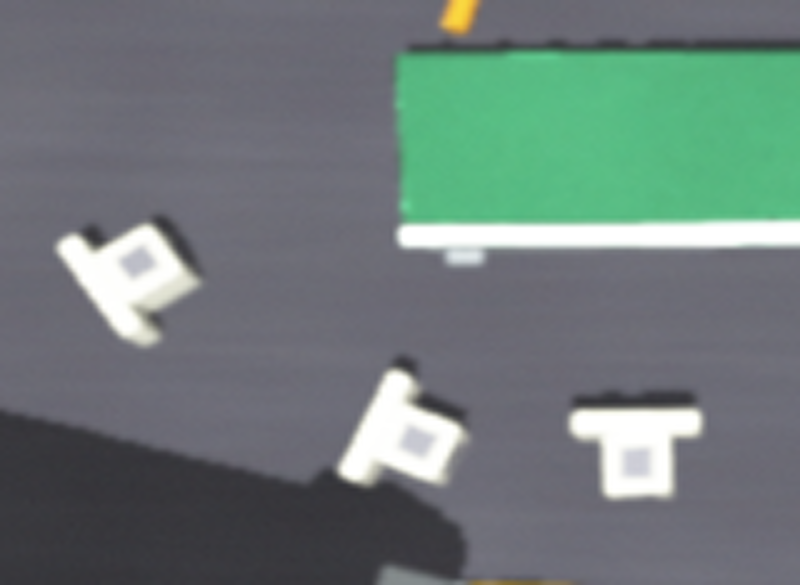

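View pics/c2.png

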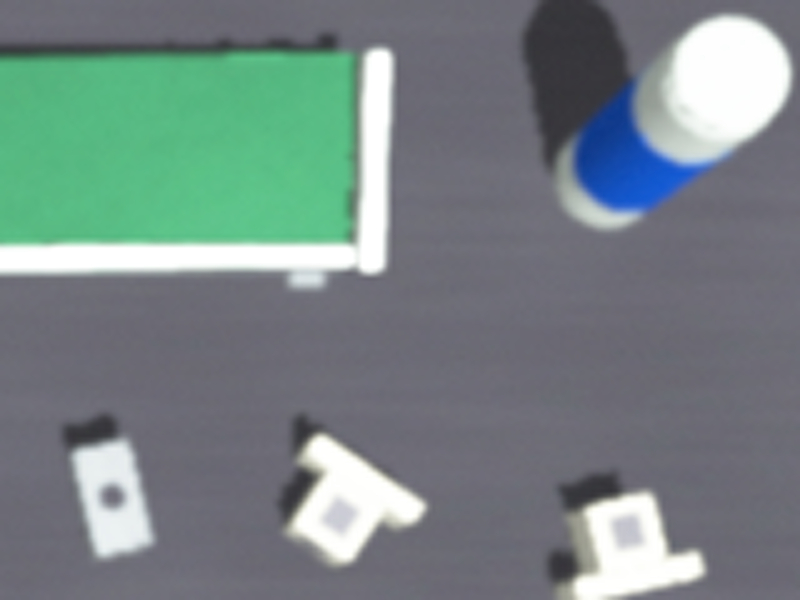

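```bash
cat > h.py <<'E'
import numpy as np, cv2
from cell import arm, optics
P={n:optics.camera_params(n) for n in("top","scene")}
def K(p): return np.array([[p['fx'],0,p['cx']],[0,p['fy'],p['cy']],[0,0,1]])
def ray(n,uv):
    p=P[n]; x=cv2.undistortPoints(np.asarray(uv,float).reshape(-1,1,2),K(p),p['distortion']).reshape(-1,2)
    d=np.c_[x,np.ones(len(x))]@p['R']; return -p['R'].T@p['t'], d
def onplane(n,uv,z=None,pt=None,nrm=(0,0,1)):
    c,d=ray(n,uv); nrm=np.asarray(nrm,float)
    if pt is None: pt=np.array([0,0,z])
    s=((pt-c)@nrm)/(d@nrm); return c+d*s[:,None]
def proj(n,X):
    p=P[n]; return cv2.projectPoints(np.asarray(X,float).reshape(-1,1,3),cv2.Rodrigues(p['R'])[0],p['t'],K(p),p['distortion'])[0].reshape(-1,2)
UP=6
def up(im): return cv2.resize(im,None,fx=UP,fy=UP,interpolation=cv2.INTER_CUBIC)
def dn(uv): return (np.asarray(uv,float).reshape(-1,2)+.5)/UP-.5
E
python3 - <<'E'
from h import *
for n in P: print(n,ray(n,[[0,0]])[0].round(3))
im=cv2.imread("pics/top0.png")
print(im[195:222,449].tolist()); print(im[199,335:360].tolist())
print("gripyrow");print(im[148:160,320].tolist()); print(im[130,392:408].tolist())
h=cv2.cvtColor(im,cv2.COLOR_BGR2HSV)
m=cv2.inRange(h,(60,80,60),(85,255,255)); 
c=max(cv2.findContours(m,0,1)[0],key=cv2.contourArea); r=cv2.minAreaRect(c);print(r)
print(cv2.approxPolyDP(c,6,True).reshape(-1,2))
E
```

```text
top [0.328 0.006 1.099]
scene [1.24  0.57  0.715]
[[109, 99, 101], [104, 94, 96], [95, 88, 88], [108, 109, 107], [186, 198, 197], [245, 250, 250], [252, 254, 254], [246, 249, 249], [222, 220, 220], [208, 199, 198], [207, 198, 198], [206, 198, 198], [207, 199, 199], [208, 202, 201], [223, 220, 220], [243, 247, 247], [253, 254, 254], [254, 255, 255], [253, 254, 254], [252, 254, 254], [253, 254, 254], [254, 255, 255], [252, 254, 254], [234, 240, 241], [161, 161, 162], [124, 114, 115], [122, 111, 112]]
[[118, 108, 108], [118, 108, 108], [118, 107, 106], [115, 106, 106], [116, 108, 107], [133, 129, 124], [189, 187, 179], [229, 228, 221], [234, 233, 228], [216, 212, 205], [167, 158, 156], [132, 120, 121], [123, 113, 114], [127, 117, 118], [160, 151, 148], [211, 207, 201], [232, 231, 227], [227, 226, 219], [187, 183, 176], [136, 128, 126], [119, 109, 110], [118, 107, 108], [119, 108, 109], [118, 107, 109], [119, 107, 108]]
gripyrow
[[150, 197, 116], [226, 239, 215], [254, 255, 254], [255, 255, 255], [255, 255, 255], [252, 254, 252], [198, 202, 190], [130, 123, 120], [118, 109, 109], [118, 109, 110], [120, 111, 111], [119, 111, 110]]
[[134, 191, 89], [132, 190, 88], [125, 178, 87], [115, 152, 92], [128, 143, 121], [201, 210, 200], [254, 254, 254], [255, 255, 255], [255, 255, 255], [254, 254, 253], [205, 207, 199], [131, 123, 121], [120, 111, 111], [120, 110, 110], [118, 110, 110], [118, 107, 108]]
((322.10845947265625, 129.19564819335938), (37.880836486816406, 146.1619415283203), 89.39049530029297)
[[395 111]
 [252 111]
 [250 147]
 [394 147]]
```

```bash
cat > rack.py <<'E'
from h import *
im=cv2.imread("pics/top0.png")
U=up(im).astype(int); g=((U[:,:,1]-U[:,:,2])>50).astype(np.uint8)
g[:,:200*UP]=0;g[:100*UP]=0;g[170*UP:]=0
c=max(cv2.findContours(g,0,cv2.CHAIN_APPROX_NONE)[0],key=cv2.contourArea); c=dn(c)
a18=np.radians(18)
def side(sel,z):
    X=onplane("top",c[sel],z)[:,:2]*1000
    vx,vy,x,y=cv2.fitLine(X.astype(np.float32),cv2.DIST_HUBER,0,.01,.01).ravel(); return np.array([x,y]),np.array([vx,vy])
u,v=c[:,0],c[:,1]
low=side((v>140)&(u>260)&(u<385),.04+.01*np.cos(a18))
hi=side((v<118)&(u>260)&(u<385),.04+.105*np.sin(a18))
def lx(l,y): return l[0][0]+(y-l[0][1])*l[1][0]/l[1][1]
def ly(l,x): return l[0][1]+(x-l[0][0])*l[1][1]/l[1][0]
right=side((u>385)&(v>120)&(v<140),.04+.05*np.sin(a18))
left=side((u<260)&(v>120)&(v<140),.04+.05*np.sin(a18))
print(low,hi,right,left)
print("yaw deg",[np.degrees(np.arctan(-l[1][0]/l[1][1])) for l in(low,hi)])
for y in(-200,-100,0,100,200): print(y,lx(low,y)+3.09,lx(hi,y)-99.86)
print(ly(right,580),ly(left,580))
E
python3 rack.py
```

```text
(array([589.2993   ,  -1.8489758], dtype=float32), array([ 0.0327061, -0.999465 ], dtype=float32)) (array([690.65717 ,   2.147002], dtype=float32), array([ 0.03047014, -0.9995357 ], dtype=float32)) (array([ 640.1886 , -205.61197], dtype=float32), array([ 0.99963653, -0.0269602 ], dtype=float32)) (array([636.86414, 203.58905], dtype=float32), array([0.995005  , 0.09982516], dtype=float32))
yaw deg [np.float32(1.8742561), np.float32(1.7460805)]
-200 598.87354 596.9595
-100 595.6012 593.9111
0 592.32886 590.8626
100 589.05646 587.8142
200 585.7841 584.76575
-203.98868 197.88408
```

```bash
cat > hats.py <<'E'
from h import *
import sys
def find(im,thr=200,roi=(100,300,175,480)):
    U=up(im); g=U.min(2); m=(g>thr).astype(np.uint8)
    hsv=cv2.cvtColor(U,cv2.COLOR_BGR2HSV)
    M=np.zeros_like(m); a,b,c_,d=[r*UP for r in roi]; M[a:b,c_:d]=m[a:b,c_:d]
    out=[]
    for c in cv2.findContours(M,cv2.RETR_EXTERNAL,cv2.CHAIN_APPROX_NONE)[0]:
        ar=cv2.contourArea(c)/UP**2
        if not(150<ar<600): continue
        X=(onplane("top",dn(c),.04)[:,:2]*1000).astype(np.float32)
        r=cv2.minAreaRect(X); mm=cv2.moments(X.reshape(-1,1,2)); cen=np.array([mm['m10'],mm['m01']])/mm['m00']
        box=cv2.boxPoints(r); e=[box[1]-box[0],box[2]-box[1]]; i=int(np.linalg.norm(e[0])>np.linalg.norm(e[1]))
        s=e[i]/np.linalg.norm(e[i]); o=np.array(r[0])
        # which end is brim: wide -> width near either end
        t=(X-o)@s; w=np.array([-s[1],s[0]]); l=(X-o)@w
        wp=np.ptp(l[t>t.max()-8]) ; wn=np.ptp(l[t<t.min()+8])
        if wp>wn: s=-s; w=-w
        # brim outer edge line fit
        t=(X-o)@s; l=(X-o)@w
        q=X[(t<t.min()+5)&(abs(l)<25)]
        vx,vy,x0,y0=cv2.fitLine(q,cv2.DIST_HUBER,0,.01,.01).ravel()
        n=np.array([vy,-vx]); n=n if n@s>0 else -n
        phi=np.degrees(np.arctan2(n[1],n[0]))
        # marker
        cr=np.r_[np.array([x0,y0])+n*(((o-[x0,y0])@n)+6),40]/1000
        uv=proj("top",cr)[0]; uu=(uv+.5)*UP-.5; R=int(4.6*UP)
        yy,xx=np.mgrid[int(uu[1])-R:int(uu[1])+R+1,int(uu[0])-R:int(uu[0])+R+1]
        wt=np.clip(235-g[yy,xx].astype(float),0,40)*(np.hypot(xx-uu[0],yy-uu[1])<R)
        mk=dn([[ (xx*wt).sum()/wt.sum(),(yy*wt).sum()/wt.sum()]])
        Xm=onplane("top",mk,.04)[0,:2]*1000
        out.append(dict(uv=dn(c).mean(0),area=ar,phi=phi,rect=r,orig_rect=o,orig_mark=Xm-6*n))
    return out
if __name__=="__main__":
    im=optics.get_image("top")[:,:,::-1].copy(); cv2.imwrite(sys.argv[1],im)
    for o in find(im): print(o['uv'].round(0),'area',round(o['area']),'phi',round(float(o['phi']),1),'size',np.round(o['rect'][1],1),'rect',o['orig_rect'].round(1),'mark',o['orig_mark'].round(1))
E
python3 hats.py pics/top1.png
python3 - <<'E'
from h import *
im=cv2.imread("pics/top0.png")
U=up(im);g=U.min(2);m=np.zeros_like(g);m[180*UP:215*UP,335*UP:360*UP]=(g[180*UP:215*UP,335*UP:360*UP]>170)
c=max(cv2.findContours(m,0,cv2.CHAIN_APPROX_NONE)[0],key=cv2.contourArea)
print("keeper",cv2.minAreaRect((onplane("top",dn(c),.048)[:,:2]*1000).astype(np.float32)))
E
```

```text
[368. 237.] area 410 phi 18.4 size [ 23.4 143.9] rect [ 345.  -135.1] mark [ 352.1 -132.9]
[451. 210.] area 308 phi 13.8 size [52.5 72.8] rect [ 428.9 -362.1] mark [ 430.4 -362.6]
[297. 198.] area 309 phi -178.8 size [52.9 71.4] rect [442.5  66.4] mark [442.9  65.6]
[347. 199.] area 215 phi -76.0 size [59.  30.9] rect [448.7 -74.5] mark [448.9 -73. ]
[395. 200.] area 318 phi 146.0 size [72.1 54.1] rect [ 446.2 -204.4] mark [ 446.5 -204.6]
[249. 196.] area 312 phi -111.9 size [53.8 71.2] rect [449.4 194.3] mark [449.6 194.4]
[195. 162.] area 332 phi -54.4 size [80.3 52.7] rect [549.3 354.6] mark [553.8 356.4]
[469. 117.] area 467 phi -96.8 size [61.3 82.7] rect [ 692.6 -418.5] mark [nan nan]
keeper ((447.6460266113281, -73.87933349609375), (61.5416374206543, 33.369041442871094), 14.096386909484863)hats.py:30: RuntimeWarning: invalid value encountered in scalar divide
  mk=dn([[ (xx*wt).sum()/wt.sum(),(yy*wt).sum()/wt.sum()]])
```

```bash
cat > plan.py <<'E'
from h import *
from scipy.spatial.transform import Rotation as Ro
O=np.array([598.6,-207.0,40.0]); YAW=1.81
RK=Ro.from_euler('z',YAW,degrees=True).as_matrix()@Ro.from_euler('y',-18,degrees=True).as_matrix()
def Rt(ydir,zdir): 
    y=np.array(ydir);z=np.array(zdir); return np.c_[np.cross(y,z),y,z]
def table(x,y,z,th):
    t=np.radians(th); return np.array([x,y,z]),Rt([np.cos(t),np.sin(t),0],[0,0,-1])
def rack(x,y,z,sgn=1):
    return O+RK@np.array([x,y,z]),Rt(sgn*RK[:,0],-RK[:,2])
def go(*targets):
    s=arm.state();p=s['position']*1000;R=Ro.from_quat(s['orientation'])
    print('t',round(s['time'],1),'q6',np.degrees(s['q'][5]).round(0),'q1',np.degrees(s['q'][0]).round(0),'pos',p.round(1),'grip',(s['grip_width']*1000).round(1),'F',s['force'].round(1))
    y=R.as_matrix()[:,1];print('tool y ang',np.degrees(np.arctan2(y[1],y[0])).round(1))
    for P_,R_ in targets:
        print('delta',(P_-p).round(1).tolist(),'rot',np.degrees((Ro.from_matrix(R_)*R.inv()).as_rotvec()).round(1).tolist())
def inrack():
    s=arm.state(); v=RK.T@(s['position']*1000-O); print('TCP in rack',v.round(1),'F rack',(RK.T@s['force']).round(1),'grip',(s['grip_width']*1000).round(1),'t',round(s['time'],1))
E
python3 -c "
from plan import *
go(table(430.2,-362.5,100,13.8),table(430.2,-362.5,12,13.8))"
```

```text
Traceback (most recent call last):
  File "plan.py", line 13, in go
    print('t',round(s['time'],1),'q6',np.degrees(s['q'][5]).round(0),'q1',np.degrees(s['q'][0]).round(0),'pos',p.round(1),'grip',(s['grip_width']*1000).round(1),'F',s['force'].round(1))
                                                                                                                                 ^^^^^^^^^^^^^^^^^^^^^^^^^^^^
AttributeError: 'float' object has no attribute 'round'
```

```bash
sed -i "s/(s\['grip_width'\]\*1000).round(1)/round(s['grip_width']*1000,1)/" plan.py
python3 -c "
from plan import *
go(table(480,100,200,13.8),table(430.2,-362.5,100,13.8),table(430.2,-362.5,12,13.8))"
```

```text
t 0.1 q6 84.0 q1 68.0 pos [173.6 599.8 230.4] grip 85.6 F [ 0.1 -0.3  0.7]
tool y ang 73.9
delta [306.4, -499.8, -30.4] rot [0.1, -0.1, -60.1]
delta [256.6, -962.3, -130.4] rot [0.1, -0.1, -60.1]
delta [256.6, -962.3, -218.4] rot [0.1, -0.1, -60.1]
```

Call:
play_rows([
  {"rot":[0,0,-60],"delta_pos":[306,-500,-30],"jaw":1},
  {"rot":[0,0,-60],"delta_pos":[306,-500,-30],"jaw":1},
  {"rot":[0,0,-60],"delta_pos":[306,-500,-30],"jaw":1},
  {"rot":[0,0,-60],"delta_pos":[306,-500,-30],"jaw":1},
  {"rot":[0,0,-60],"delta_pos":[306,-500,-30],"jaw":1},
  {"rot":[0,0,-60],"delta_pos":[306,-500,-30],"jaw":1},
  {"rot":[0,0,-60],"delta_pos":[306,-500,-30],"jaw":1},
  {"rot":[0,0,-60],"delta_pos":[306,-500,-30],"jaw":1},
  {"rot":[0,0,-60],"delta_pos":[306,-500,-30],"jaw":1},
  {"rot":[0,0,-60],"delta_pos":[306,-500,-30],"jaw":1},
  {"rot":[0,0,-60],"delta_pos":[306,-500,-30],"jaw":1},
  {"rot":[0,0,-60],"delta_pos":[306,-500,-30],"jaw":1},
  {"rot":[0,0,-60],"delta_pos":[306,-500,-30],"jaw":1},
  {"rot":[0,0,-60],"delta_pos":[306,-500,-30],"jaw":1},
], force=30)

```text
time: 1.55
position: [0.4796, 0.0997, 0.2009]
orientation: [0.617, 0.787, -0.0, -0.001]
force: [-1.4, 1.5, 0.1]
grip_width: 0.0853
```

```bash
python3 -c "
from plan import *
go(table(430.2,-362.5,100,13.8),table(430.2,-362.5,12,13.8))"
```

```text
t 1.6 q6 80.0 q1 4.0 pos [479.6  99.7 200.9] grip 85.3 F [-1.4  1.5  0.1]
tool y ang 13.7
delta [-49.4, -462.2, -100.9] rot [-0.0, -0.1, 0.1]
delta [-49.4, -462.2, -188.9] rot [-0.0, -0.1, 0.1]
```

Call:
play_rows([
  {"rot":[0,0,0],"delta_pos":[-49,-462,-80],"jaw":1},
  {"rot":[0,0,0],"delta_pos":[-49,-462,-80],"jaw":1},
  {"rot":[0,0,0],"delta_pos":[-49,-462,-80],"jaw":1},
  {"rot":[0,0,0],"delta_pos":[-49,-462,-80],"jaw":1},
  {"rot":[0,0,0],"delta_pos":[-49,-462,-80],"jaw":1},
  {"rot":[0,0,0],"delta_pos":[-49,-462,-80],"jaw":1},
  {"rot":[0,0,0],"delta_pos":[-49,-462,-80],"jaw":1},
  {"rot":[0,0,0],"delta_pos":[-49,-462,-80],"jaw":1},
  {"rot":[0,0,0],"delta_pos":[-49,-462,-80],"jaw":1},
  {"rot":[0,0,0],"delta_pos":[-49,-462,-80],"jaw":1},
  {"rot":[0,0,0],"delta_pos":[-49,-462,-80],"jaw":1},
  {"rot":[0,0,0],"delta_pos":[-49,-462,-110],"jaw":1},
  {"rot":[0,0,0],"delta_pos":[-49,-462,-140],"jaw":1},
  {"rot":[0,0,0],"delta_pos":[-49,-462,-165],"jaw":1},
  {"rot":[0,0,0],"delta_pos":[-49,-462,-180],"jaw":1},
  {"rot":[0,0,0],"delta_pos":[-49,-462,-188],"jaw":1},
  {"rot":[0,0,0],"delta_pos":[-49,-462,-188],"jaw":1},
])

```text
time: 3.25
position: [0.4306, -0.3591, 0.0126]
orientation: [0.616, 0.788, 0.0, -0.001]
force: [-0.6, 0.6, 0.7]
grip_width: 0.0855
```

```bash
python3 hats.py pics/top2.png;python3 -c "
from plan import *
go(table(430.2,-362.5,12,13.8))
import cv2
a=cv2.imread('pics/top2.png')[120:270,400:550];b=optics.get_image('scene')[:,:,::-1][120:220,190:310]
cv2.imwrite('pics/c3.png',np.hstack([cv2.resize(a,(400,400)),cv2.resize(b,(400,400))]))"
```

```text
[368. 237.] area 387 phi 18.3 size [ 22.5 142.7] rect [ 344.8 -135. ] mark [ 351.6 -137.4]
[395. 200.] area 306 phi 146.0 size [71.3 53.3] rect [ 446.3 -204.5] mark [ 446.4 -204.6]
[249. 196.] area 301 phi -112.1 size [52.7 71. ] rect [449.2 194.7] mark [449.6 194.4]
[194. 161.] area 308 phi -54.4 size [75.4 52.1] rect [551.2 355.9] mark [553.5 356.4]
[269. 152.] area 173 phi -178.8 size [ 14.4 114.4] rect [578.3 146.8] mark [573.1 151.1]
[469. 116.] area 436 phi 88.6 size [59.8 79.5] rect [ 693.7 -419.3] mark [nan nan]
t 3.3 q6 30.0 q1 -46.0 pos [ 431.2 -360.1   13.5] grip 85.4 F [-0.2  0.   0.9]
tool y ang 14.0
delta [-1.0, -2.4, -1.5] rot [-0.0, -0.0, -0.2]hats.py:30: RuntimeWarning: invalid value encountered in scalar divide
  mk=dn([[ (xx*wt).sum()/wt.sum(),(yy*wt).sum()/wt.sum()]])
```

View pics/c3.png

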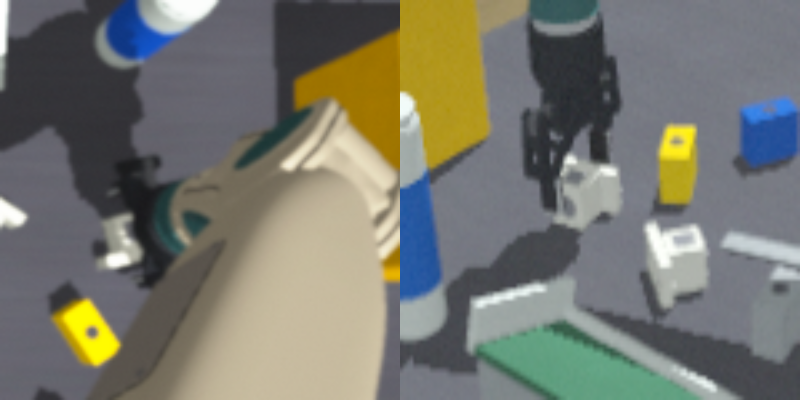

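Call:
play_rows([
  {"rot":[0,0,0],"delta_pos":[0,-2,-1],"jaw":1},
  {"rot":[0,0,0],"delta_pos":[0,-2,-1],"jaw":0.3},
  {"rot":[0,0,0],"delta_pos":[0,-2,-1],"jaw":0.3},
  {"rot":[0,0,0],"delta_pos":[0,-2,-1],"jaw":0.3},
  {"rot":[0,0,0],"delta_pos":[0,-2,-1],"jaw":0.3},
  {"rot":[0,0,0],"delta_pos":[0,-2,-1],"jaw":0.3},
  {"rot":[0,0,0],"delta_pos":[0,-2,-1],"jaw":0.3},
  {"rot":[0,0,0],"delta_pos":[0,-2,-1],"jaw":0.3},
], force=30)

```text
time: 4.15
position: [0.431, -0.3642, 0.0129]
orientation: [0.617, 0.787, -0.0, 0.0]
force: [-1.2, -0.6, 5.5]
grip_width: 0.0497
```

```bash
python3 -c "
from plan import *
go(table(440,-340,140,13.8),rack(30,41,100),rack(30,41,22))
import cv2
b=optics.get_image('scene')[:,:,::-1][120:220,190:310]
cv2.imwrite('pics/c4.png',cv2.resize(b,(600,500)))"
```

```text
t 4.2 q6 29.0 q1 -47.0 pos [ 431.  -364.2   12.9] grip 49.7 F [-1.2 -0.6  5.5]
tool y ang 13.8
delta [9.0, 24.2, 127.1] rot [0.1, 0.0, -0.0]
delta [163.9, 198.1, 131.4] rot [2.5, -17.8, -11.9]
delta [188.0, 198.9, 57.3] rot [2.5, -17.8, -11.9]
```

View pics/c4.png

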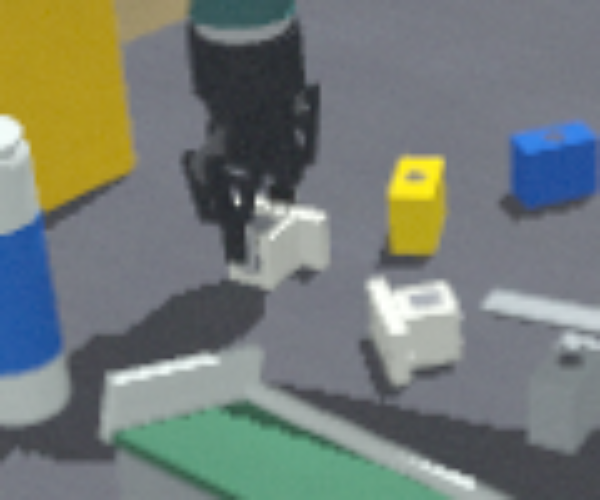

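Call:
play_rows([
  {"rot":[0,0,0],"delta_pos":[9,24,50],"jaw":0.3},
  {"rot":[0,0,0],"delta_pos":[9,24,100],"jaw":0.3},
  {"rot":[0,0,0],"delta_pos":[9,24,131],"jaw":0.3},
  {"rot":[2.5,-17.8,-11.9],"delta_pos":[164,198,131],"jaw":0.3},
  {"rot":[2.5,-17.8,-11.9],"delta_pos":[164,198,131],"jaw":0.3},
  {"rot":[2.5,-17.8,-11.9],"delta_pos":[164,198,131],"jaw":0.3},
  {"rot":[2.5,-17.8,-11.9],"delta_pos":[164,198,131],"jaw":0.3},
  {"rot":[2.5,-17.8,-11.9],"delta_pos":[164,198,131],"jaw":0.3},
  {"rot":[2.5,-17.8,-11.9],"delta_pos":[164,198,131],"jaw":0.3},
  {"rot":[2.5,-17.8,-11.9],"delta_pos":[164,198,131],"jaw":0.3},
  {"rot":[2.5,-17.8,-11.9],"delta_pos":[172,198,105],"jaw":0.3},
  {"rot":[2.5,-17.8,-11.9],"delta_pos":[180,199,82],"jaw":0.3},
  {"rot":[2.5,-17.8,-11.9],"delta_pos":[188,199,60],"jaw":0.3},
  {"rot":[2.5,-17.8,-11.9],"delta_pos":[188,199,57],"jaw":0.3},
  {"rot":[2.5,-17.8,-11.9],"delta_pos":[188,199,57],"jaw":0.3},
  {"rot":[2.5,-17.8,-11.9],"delta_pos":[188,199,57],"jaw":0.3},
])

```text
time: 5.8
position: [0.6188, -0.1656, 0.0702]
orientation: [0.687, 0.709, 0.112, 0.109]
force: [0.9, -0.6, -1.0]
grip_width: 0.0494
```

```bash
cat > snap.py <<'E'
from plan import *
import sys
inrack(); go()
n=sys.argv[1]
a=optics.get_image('top')[:,:,::-1].copy(); b=optics.get_image('scene')[:,:,::-1].copy()
cv2.imwrite(f'pics/{n}_top.png',a)
cv2.imwrite(f'pics/{n}.png',np.hstack([cv2.resize(a[90:190,240:420],(400,222*1)),cv2.resize(b[150:290,190:370],(400,311))[:222]]) if 0 else np.vstack([cv2.resize(a[95:165,240:410],(680,280)),cv2.resize(b[160:275,195:365],(460,311)).copy() if 0 else cv2.copyMakeBorder(cv2.resize(b[160:275,195:365],(460,311)),0,0,0,220,0)]))
E
python3 snap.py s1
```

```text
TCP in rack [29.8 40.8 22.1] F rack [ 0.5 -0.6 -1.2] grip 49.4 t 5.8
t 5.8 q6 65.0 q1 -24.0 pos [ 618.8 -165.6   70.2] grip 49.4 F [ 0.9 -0.6 -1. ]
tool y ang 1.8
```

View pics/s1.png

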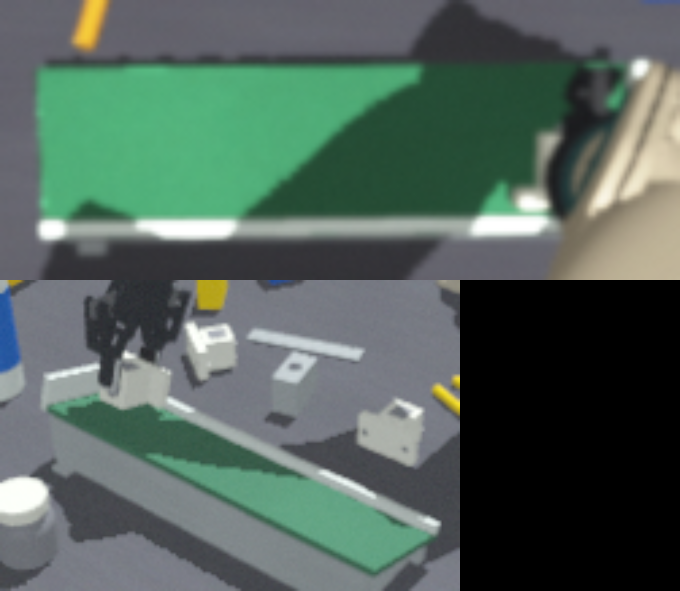

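Call:
play_rows([
  {"rot":[0,0,0],"delta_pos":[2.5,0,-7.6],"jaw":0.3},
  {"rot":[0,0,0],"delta_pos":[2.8,0,-8.6],"jaw":0.3},
  {"rot":[0,0,0],"delta_pos":[3.1,0,-9.5],"jaw":0.3},
  {"rot":[0,0,0],"delta_pos":[3.1,0,-9.5],"jaw":0.3},
])

```text
time: 6.3
position: [0.6233, -0.1655, 0.0631]
orientation: [0.687, 0.709, 0.113, 0.11]
force: [-7.8, 1.2, 15.8]
grip_width: 0.0493
```

```bash
python3 -c "
from plan import *
inrack()"
```

```text
TCP in rack [31.8 40.7 14. ] F rack [-2.5  1.5 17.5] grip 49.3 t 6.3
```

Call:
play_rows([
  {"rot":[0,0,0],"delta_pos":[-0.4,0,1.2],"jaw":0.3},
  {"rot":[0,0,0],"delta_pos":[-2.3,0,0.6],"jaw":0.3},
  {"rot":[0,0,0],"delta_pos":[-4.2,-0.1,0],"jaw":0.3},
  {"rot":[0,0,0],"delta_pos":[-5.2,-0.1,-0.3],"jaw":0.3},
  {"rot":[0,0,0],"delta_pos":[-6.1,-0.1,-0.6],"jaw":0.3},
  {"rot":[0,0,0],"delta_pos":[-6.1,-0.1,-0.6],"jaw":0.3},
])

```text
time: 6.9
position: [0.619, -0.1657, 0.0619]
orientation: [0.686, 0.71, 0.114, 0.111]
force: [0.1, -0.6, 6.6]
grip_width: 0.0497
```

```bash
python3 -c "
from plan import *
inrack()"
```

```text
TCP in rack [27.4 40.6 14.1] F rack [ 2.1 -0.6  6.2] grip 49.7 t 6.9
```

Call:
play_rows([
  {"rot":[0,0,0],"delta_pos":[-1,0,-0.3],"jaw":0.3},
  {"rot":[0,0,0],"delta_pos":[-1.9,0,-0.6],"jaw":0.3},
  {"rot":[0,0,0],"delta_pos":[-2.9,-0.1,-0.9],"jaw":0.3},
  {"rot":[0,0,0],"delta_pos":[-2.9,-0.1,-0.9],"jaw":0.3},
])

```text
time: 7.3
position: [0.616, -0.1658, 0.0609]
orientation: [0.686, 0.71, 0.114, 0.111]
force: [1.2, 0.1, 5.6]
grip_width: 0.0494
```

```bash
python3 -c "
from plan import *
inrack();print(arm.state()['orientation'],rack(0,0,0)[1])
go(rack(25,41,12))"
```

```text
TCP in rack [24.3 40.7 14.1] F rack [2.8 0.  4.9] grip 49.4 t 7.3
[0.68636727 0.70962305 0.11396065 0.11112182] [[-3.15852054e-02  9.50581999e-01  3.08862814e-01]
 [ 9.99501063e-01  3.00393154e-02  9.76036524e-03]
 [ 1.73472348e-18  3.09016994e-01 -9.51056516e-01]]
t 7.3 q6 65.0 q1 -25.0 pos [ 616.  -165.8   60.9] grip 49.4 F [1.2 0.1 5.6]
tool y ang 1.9
delta [1.3, 0.4, -1.7] rot [0.1, 0.3, -0.1]
```

Call:
play_rows([
  {"rot":[0,0,0],"delta_pos":[-1,0,-0.3],"jaw":0.3},
  {"rot":[0,0,0],"delta_pos":[-1.9,0,-0.6],"jaw":0.3},
  {"rot":[0,0,0],"delta_pos":[-2.9,-0.1,-0.9],"jaw":0.3},
  {"rot":[0,0,0],"delta_pos":[-2.9,-0.1,-0.9],"jaw":0.3},
])

```text
time: 7.7
position: [0.6131, -0.1659, 0.0599]
orientation: [0.686, 0.71, 0.114, 0.111]
force: [1.5, 1.0, 5.8]
grip_width: 0.0497
```

```bash
python3 -c "
from plan import *
inrack()"; python3 snap.py s2
```

```text
TCP in rack [21.2 40.6 14.1] F rack [3.3 1.  5. ] grip 49.7 t 7.7
TCP in rack [21.2 40.6 14.1] F rack [3.3 1.  5. ] grip 49.7 t 7.7
t 7.7 q6 65.0 q1 -25.0 pos [ 613.1 -165.9   59.9] grip 49.7 F [1.5 1.  5.8]
tool y ang 1.9
```

View pics/s2.png

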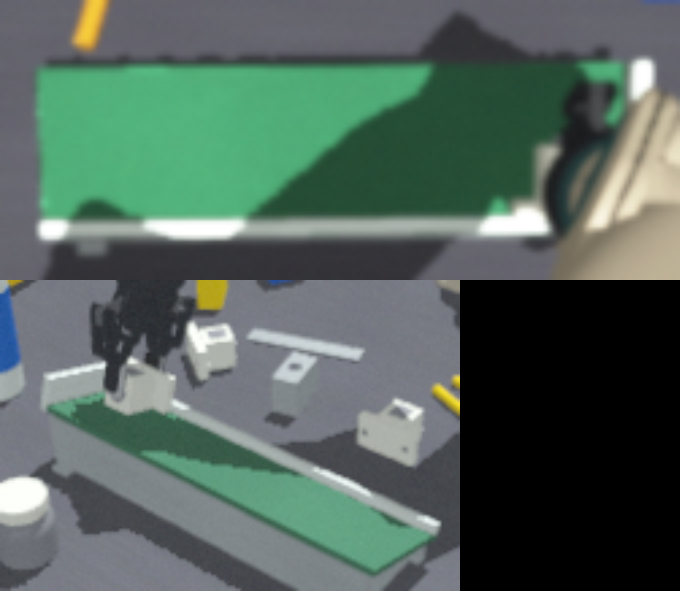

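Call:
play_rows([
  {"rot":[0,0,0],"delta_pos":[-1,0,-0.3],"jaw":0.3},
  {"rot":[0,0,0],"delta_pos":[-1.9,0,-0.6],"jaw":0.3},
  {"rot":[0,0,0],"delta_pos":[-1.9,0,-0.6],"jaw":0.3},
])

```text
time: 8.1
position: [0.6129, -0.166, 0.06]
orientation: [0.686, 0.709, 0.115, 0.112]
force: [6.2, 0.8, 4.1]
grip_width: 0.0496
```

```bash
python3 -c "
from plan import *
inrack()
b=optics.get_image('scene')[:,:,::-1];cv2.imwrite('pics/s3.png',cv2.resize(b[165:235,200:290],(720,560),interpolation=cv2.INTER_CUBIC))"
```

```text
TCP in rack [21.  40.6 14.2] F rack [7.2 0.7 2. ] grip 49.6 t 8.1
```

View pics/s3.png

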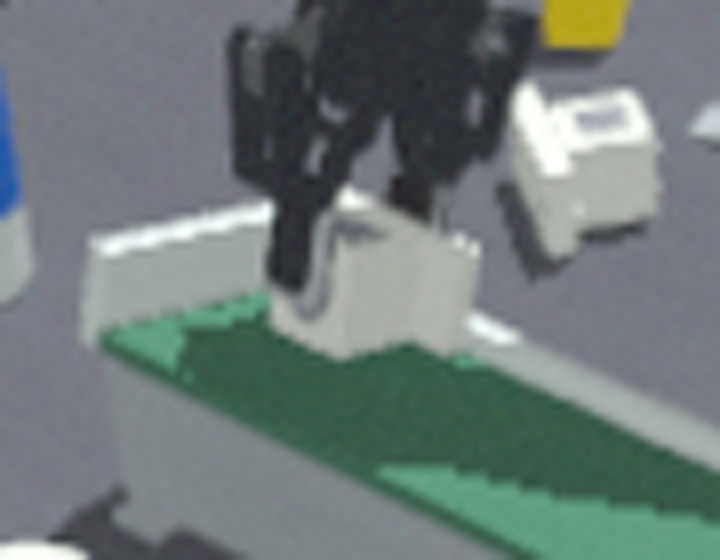

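Call:
play_rows([
  {"rot":[0,0,0],"delta_pos":[0,-2,0],"jaw":0.3},
  {"rot":[0,0,0],"delta_pos":[0.1,-4,0],"jaw":0.3},
  {"rot":[0,0,0],"delta_pos":[0.2,-6,0],"jaw":0.3},
  {"rot":[0,0,0],"delta_pos":[0.2,-6,0],"jaw":0.3},
])

```text
time: 8.55
position: [0.613, -0.1692, 0.0601]
orientation: [0.686, 0.71, 0.118, 0.11]
force: [6.0, 6.6, 8.2]
grip_width: 0.0491
```

```bash
python3 -c "
from plan import *
inrack()"
```

```text
TCP in rack [21.  37.3 14.3] F rack [8.4 6.4 5.9] grip 49.1 t 8.6
```

Call:
play_rows([
  {"rot":[0,0,0],"delta_pos":[0,-1,0],"jaw":0.3},
  {"rot":[0,0,0],"delta_pos":[0,-2,0],"jaw":0.3},
  {"rot":[0,0,0],"delta_pos":[0.1,-3,0],"jaw":0.3},
  {"rot":[0,0,0],"delta_pos":[0.1,-3,0],"jaw":0.3},
])

```text
time: 8.95
position: [0.6131, -0.1719, 0.0601]
orientation: [0.685, 0.71, 0.118, 0.11]
force: [5.5, 8.2, 8.7]
grip_width: 0.0497
```

```bash
python3 -c "
from plan import *
inrack()
b=optics.get_image('scene')[:,:,::-1];cv2.imwrite('pics/s4.png',cv2.resize(b[165:235,200:290],(720,560),interpolation=cv2.INTER_CUBIC))"
```

```text
TCP in rack [21.  34.6 14.3] F rack [8.2 8.  6.5] grip 49.7 t 8.9
```

View pics/s4.png

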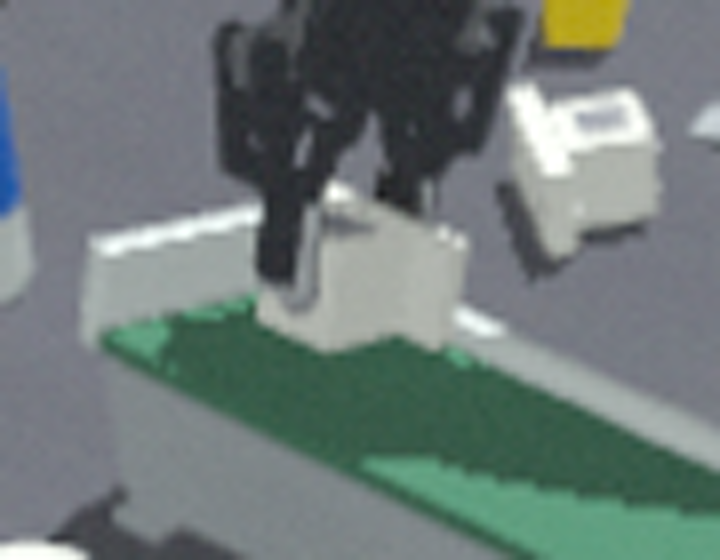

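Call:
play_rows([
  {"rot":[0,0,0],"delta_pos":[0,-1,0],"jaw":0.3},
  {"rot":[0,0,0],"delta_pos":[0,-2,0],"jaw":0.3},
  {"rot":[0,0,0],"delta_pos":[0.1,-3,0],"jaw":0.3},
  {"rot":[0,0,0],"delta_pos":[0.1,-3,0],"jaw":0.3},
])

```text
time: 9.4
position: [0.6132, -0.1746, 0.0601]
orientation: [0.685, 0.71, 0.118, 0.11]
force: [4.5, 8.4, 8.3]
grip_width: 0.0495
```

```bash
python3 -c "
from plan import *
inrack()"
```

```text
TCP in rack [21.  31.9 14.3] F rack [7.1 8.2 6.4] grip 49.5 t 9.4
```

Call:
play_rows([
  {"rot":[0,0,0],"delta_pos":[0,-1,0],"jaw":0.3},
  {"rot":[0,0,0],"delta_pos":[0,-2,0],"jaw":0.3},
  {"rot":[0,0,0],"delta_pos":[0.1,-3,0],"jaw":0.3},
  {"rot":[0,0,0],"delta_pos":[0.1,-3,0],"jaw":0.3},
])

```text
time: 9.8
position: [0.6131, -0.1746, 0.0601]
orientation: [0.684, 0.711, 0.12, 0.108]
force: [5.5, 15.9, 12.1]
grip_width: 0.0494
```

```bash
python3 -c "
from plan import *
inrack()
b=optics.get_image('scene')[:,:,::-1];cv2.imwrite('pics/s5.png',cv2.resize(b[165:235,200:290],(720,560),interpolation=cv2.INTER_CUBIC))"
```

```text
TCP in rack [21.  31.9 14.3] F rack [ 9.5 15.7  9.7] grip 49.4 t 9.8
```

View pics/s5.png

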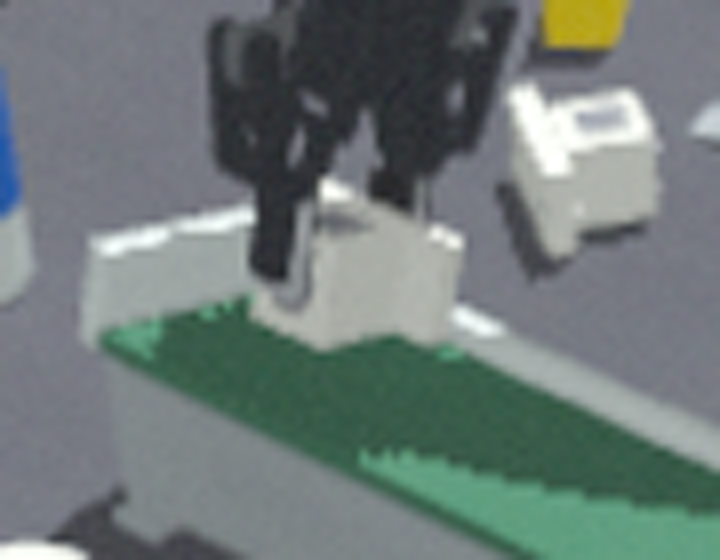

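Call:
play_rows([
  {"rot":[0,0,0],"delta_pos":[2,2,0.6],"jaw":0.3},
  {"rot":[0,0,0],"delta_pos":[3.7,4.6,1.2],"jaw":0.3},
  {"rot":[0,0,0],"delta_pos":[3.7,4.6,1.2],"jaw":1},
  {"rot":[0,0,0],"delta_pos":[3.7,4.6,1.2],"jaw":1},
  {"rot":[0,0,0],"delta_pos":[3.7,4.6,1.2],"jaw":1},
  {"rot":[0,0,0],"delta_pos":[3.7,4.6,1.2],"jaw":1},
  {"rot":[0,0,0],"delta_pos":[-6,4.6,31],"jaw":1},
  {"rot":[0,0,0],"delta_pos":[-20,4.6,75],"jaw":1},
  {"rot":[0,0,0],"delta_pos":[-35,4.6,120],"jaw":1},
  {"rot":[0,0,0],"delta_pos":[-70,4.6,140],"jaw":1},
  {"rot":[0,0,0],"delta_pos":[-110,4.6,140],"jaw":1},
  {"rot":[0,0,0],"delta_pos":[-110,4.6,140],"jaw":1},
])

```text
time: 11.05
position: [0.4941, -0.1744, 0.196]
orientation: [0.688, 0.709, 0.111, 0.107]
force: [-0.2, -0.9, -0.0]
grip_width: 0.0853
```

```bash
sed -i 's/^def Rt/O=O+RK@np.array([-4.0,-1.4,2.0])\ndef Rt/' plan.py; python3 snap.py s6; python3 hats.py pics/top3.png 2>/dev/null; python3 -c "
from plan import *
go(table(446.4,-204.6,70,-34),table(446.4,-204.6,12,-34),table(446.4,-204.6,12,146))"
```

```text
TCP in rack [-46.1  37.3 178.4] F rack [-0.2 -0.9  0. ] grip 85.3 t 11.1
t 11.1 q6 58.0 q1 -32.0 pos [ 494.1 -174.4  196. ] grip 85.3 F [-0.2 -0.9 -0. ]
tool y ang 1.7
[366. 238.] area 351 phi -161.6 size [ 22.5 130.7] rect [ 342.9 -129.2] mark [ 337.1 -130.8]
[347. 200.] area 199 phi -76.4 size [57.7 29.6] rect [448.6 -74.5] mark [451.1 -73.2]
[450. 200.] area 528 phi -30.4 size [103.7  46.5] rect [ 453.1 -362.6] mark [ 455.4 -363. ]
[194. 161.] area 307 phi -54.5 size [75.6 52.1] rect [551.1 355.9] mark [553.7 356.4]
[285. 152.] area 317 phi -178.8 size [ 14.6 205.6] rect [579.8 101.2] mark [574.6 107.8]
[400. 126.] area 153 phi 86.5 size [15.4 96.5] rect [ 662.2 -221.5] mark [ 662.3 -215.9]
[469. 116.] area 436 phi 88.6 size [59.8 79.6] rect [ 693.7 -419.3] mark [nan nan]
t 11.2 q6 58.0 q1 -32.0 pos [ 498.7 -175.6  196.7] grip 85.6 F [-0.   0.1  0.3]
tool y ang 1.8
delta [-52.3, -29.0, -126.7] rot [5.0, 17.6, -35.5]
delta [-52.3, -29.0, -184.7] rot [5.0, 17.6, -35.5]
delta [-52.3, -29.0, -184.7] rot [-22.8, 6.5, 142.7]
```

View pics/s6.png

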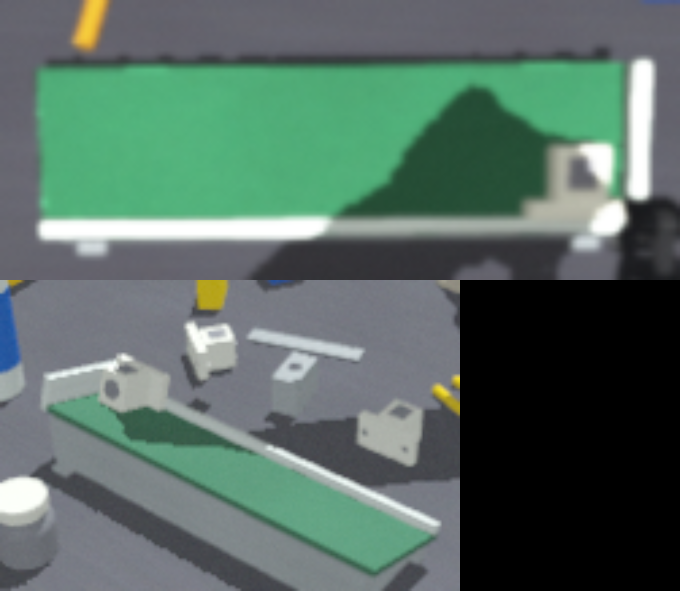

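Call:
play_rows([
  {"rot":[5,17.6,-35.5],"delta_pos":[-52,-29,-100],"jaw":1},
  {"rot":[5,17.6,-35.5],"delta_pos":[-52,-29,-100],"jaw":1},
  {"rot":[5,17.6,-35.5],"delta_pos":[-52,-29,-100],"jaw":1},
  {"rot":[5,17.6,-35.5],"delta_pos":[-52,-29,-100],"jaw":1},
  {"rot":[5,17.6,-35.5],"delta_pos":[-52,-29,-100],"jaw":1},
  {"rot":[5,17.6,-35.5],"delta_pos":[-52,-29,-100],"jaw":1},
  {"rot":[5,17.6,-35.5],"delta_pos":[-52,-29,-100],"jaw":1},
  {"rot":[5,17.6,-35.5],"delta_pos":[-52,-29,-130],"jaw":1},
  {"rot":[5,17.6,-35.5],"delta_pos":[-52,-29,-160],"jaw":1},
  {"rot":[5,17.6,-35.5],"delta_pos":[-52,-29,-180],"jaw":1},
  {"rot":[5,17.6,-35.5],"delta_pos":[-52,-29,-184.5],"jaw":1},
  {"rot":[5,17.6,-35.5],"delta_pos":[-52,-29,-184.5],"jaw":1},
  {"rot":[5,17.6,-35.5],"delta_pos":[-52,-29,-184.5],"jaw":1},
  {"rot":[5,17.6,-35.5],"delta_pos":[-52,-29,-184.5],"jaw":1},
])

```text
time: 12.6
position: [0.4478, -0.2051, 0.0137]
orientation: [0.883, 0.47, 0.0, 0.001]
force: [0.5, 0.4, -0.9]
grip_width: 0.0856
```

```bash
python3 -c "
from plan import *
go(table(446.4,-204.6,12,-34))
b=optics.get_image('scene')[:,:,::-1];cv2.imwrite('pics/s7.png',cv2.resize(b[140:230,220:320],(600,540),interpolation=cv2.INTER_CUBIC))"
```

```text
t 12.6 q6 92.0 q1 -32.0 pos [ 447.8 -205.1   13.7] grip 85.6 F [ 0.5  0.4 -0.9]
tool y ang -33.9
delta [-1.4, 0.5, -1.7] rot [0.1, 0.1, -0.1]
```

View pics/s7.png

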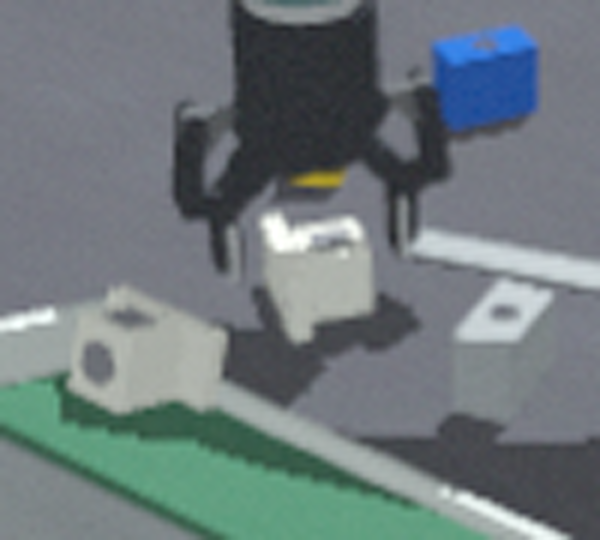

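Call:
play_rows([
  {"rot":[0,0,0],"delta_pos":[-1.4,0.5,-1.5],"jaw":0.3},
  {"rot":[0,0,0],"delta_pos":[-1.4,0.5,-1.5],"jaw":0.3},
  {"rot":[0,0,0],"delta_pos":[-1.4,0.5,-1.5],"jaw":0.3},
  {"rot":[0,0,0],"delta_pos":[-1.4,0.5,-1.5],"jaw":0.3},
  {"rot":[0,0,0],"delta_pos":[-1.4,0.5,-1.5],"jaw":0.3},
  {"rot":[0,0,0],"delta_pos":[-1.4,0.5,-1.5],"jaw":0.3},
  {"rot":[0,0,0],"delta_pos":[-1.4,0.5,-1.5],"jaw":0.3},
])

```text
time: 13.35
position: [0.4455, -0.204, 0.0112]
orientation: [0.883, 0.47, -0.0, -0.0]
force: [-1.2, 0.8, 5.6]
grip_width: 0.0494
```

```bash
python3 -c "
from plan import *
go(table(446.4,-204.6,140,-34),rack(29,94,80),rack(29,94,16))"
```

```text
t 13.3 q6 92.0 q1 -32.0 pos [ 445.5 -204.    11.2] grip 49.4 F [-1.2  0.8  5.6]
tool y ang -33.9
delta [0.9, -0.6, 128.8] rot [-0.0, -0.0, -0.1]
delta [148.7, 89.5, 114.6] rot [-5.1, -17.6, 35.5]
delta [168.4, 90.2, 53.7] rot [-5.1, -17.6, 35.5]
```

Call:
play_rows([
  {"rot":[0,0,0],"delta_pos":[0,0,50],"jaw":0.3},
  {"rot":[0,0,0],"delta_pos":[0,0,100],"jaw":0.3},
  {"rot":[0,0,0],"delta_pos":[10,0,125],"jaw":0.3},
  {"rot":[-5.1,-17.6,35.5],"delta_pos":[149,90,125],"jaw":0.3},
  {"rot":[-5.1,-17.6,35.5],"delta_pos":[149,90,125],"jaw":0.3},
  {"rot":[-5.1,-17.6,35.5],"delta_pos":[149,90,125],"jaw":0.3},
  {"rot":[-5.1,-17.6,35.5],"delta_pos":[149,90,125],"jaw":0.3},
  {"rot":[-5.1,-17.6,35.5],"delta_pos":[149,90,115],"jaw":0.3},
  {"rot":[-5.1,-17.6,35.5],"delta_pos":[149,90,115],"jaw":0.3},
  {"rot":[-5.1,-17.6,35.5],"delta_pos":[155,90,95],"jaw":0.3},
  {"rot":[-5.1,-17.6,35.5],"delta_pos":[162,90,74],"jaw":0.3},
  {"rot":[-5.1,-17.6,35.5],"delta_pos":[168.4,90,54],"jaw":0.3},
  {"rot":[-5.1,-17.6,35.5],"delta_pos":[168.4,90,54],"jaw":0.3},
  {"rot":[-5.1,-17.6,35.5],"delta_pos":[168.4,90,54],"jaw":0.3},
  {"rot":[-5.1,-17.6,35.5],"delta_pos":[169.3,90,51.1],"jaw":0.3},
  {"rot":[-5.1,-17.6,35.5],"delta_pos":[169.6,90,50.1],"jaw":0.3},
  {"rot":[-5.1,-17.6,35.5],"delta_pos":[169.6,90,50.1],"jaw":0.3},
])

```text
time: 15.05
position: [0.6152, -0.114, 0.0617]
orientation: [0.687, 0.71, 0.112, 0.109]
force: [-0.6, -0.4, -0.4]
grip_width: 0.05
```

```bash
python3 snap.py s8
```

```text
TCP in rack [29.3 93.8 12.6] F rack [-0.7 -0.4 -0.2] grip 50.0 t 15.1
t 15.1 q6 70.0 q1 -19.0 pos [ 615.2 -114.    61.7] grip 50.0 F [-0.6 -0.4 -0.4]
tool y ang 1.9
```

View pics/s8.png

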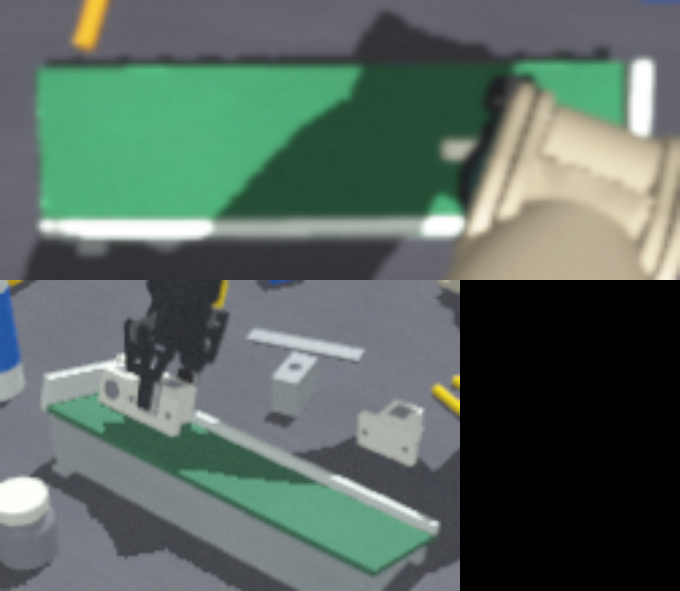

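Call:
play_rows([
  {"rot":[0,0,0],"delta_pos":[0.3,0,-1],"jaw":0.3},
  {"rot":[0,0,0],"delta_pos":[0.6,0,-1.9],"jaw":0.3},
  {"rot":[0,0,0],"delta_pos":[-1.3,0,-2.5],"jaw":0.3},
  {"rot":[0,0,0],"delta_pos":[-3.2,-0.1,-3.1],"jaw":0.3},
  {"rot":[0,0,0],"delta_pos":[-4.2,-0.1,-3.4],"jaw":0.3},
  {"rot":[0,0,0],"delta_pos":[-5.1,-0.2,-3.8],"jaw":0.3},
  {"rot":[0,0,0],"delta_pos":[-5.1,-0.2,-3.8],"jaw":0.3},
])

```text
time: 15.85
position: [0.6118, -0.1142, 0.0585]
orientation: [0.687, 0.71, 0.113, 0.11]
force: [4.7, 1.1, 1.7]
grip_width: 0.0494
```

```bash
python3 -c "
from plan import *
inrack()"
```

```text
TCP in rack [25.  93.7 10.6] F rack [5.1 1.  0.1] grip 49.4 t 15.8
```

Call:
play_rows([
  {"rot":[0,0,0],"delta_pos":[0.2,-2,-0.5],"jaw":0.3},
  {"rot":[0,0,0],"delta_pos":[0.3,-4,-0.5],"jaw":0.3},
  {"rot":[0,0,0],"delta_pos":[0.3,-6,-0.5],"jaw":0.3},
  {"rot":[0,0,0],"delta_pos":[0.4,-8,-0.5],"jaw":0.3},
  {"rot":[0,0,0],"delta_pos":[0.4,-8,-0.5],"jaw":0.3},
])

```text
time: 16.35
position: [0.6119, -0.119, 0.0584]
orientation: [0.686, 0.71, 0.116, 0.108]
force: [2.9, 10.6, 9.8]
grip_width: 0.0495
```

```bash
python3 -c "
from plan import *
inrack()"
```

```text
TCP in rack [25.  88.9 10.5] F rack [ 6.1 10.5  8.3] grip 49.5 t 16.4
```

Call:
play_rows([
  {"rot":[0,0,0],"delta_pos":[0,-1.5,0],"jaw":0.3},
  {"rot":[0,0,0],"delta_pos":[0.1,-3,0],"jaw":0.3},
  {"rot":[0,0,0],"delta_pos":[0.1,-3,0],"jaw":0.3},
])

```text
time: 16.65
position: [0.6119, -0.119, 0.0584]
orientation: [0.685, 0.711, 0.118, 0.106]
force: [1.8, 16.9, 12.4]
grip_width: 0.0494
```

```bash
python3 -c "
from plan import *
inrack()
b=optics.get_image('scene')[:,:,::-1];cv2.imwrite('pics/s9.png',cv2.resize(b[165:235,210:300],(720,560),interpolation=cv2.INTER_CUBIC))"
```

```text
TCP in rack [25.  88.9 10.5] F rack [ 6.  16.9 11.1] grip 49.4 t 16.6
```

View pics/s9.png

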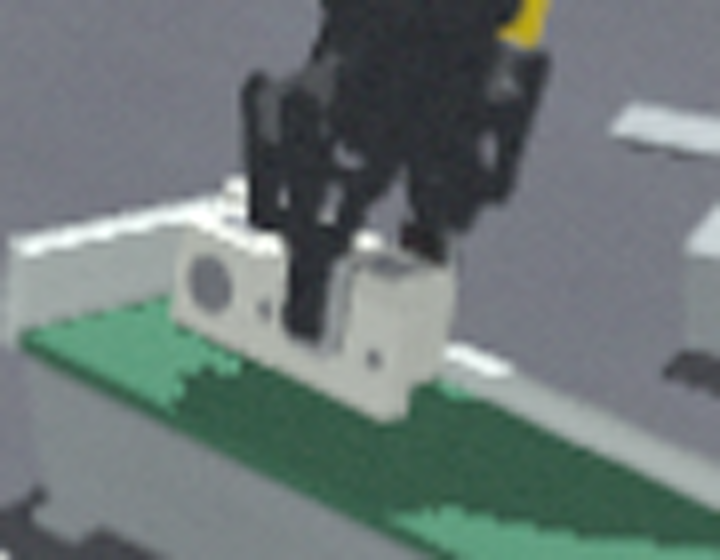

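Call:
play_rows([
  {"rot":[0,0,0],"delta_pos":[0.7,2.5,0.5],"jaw":0.3},
  {"rot":[0,0,0],"delta_pos":[1.4,5,1],"jaw":0.3},
  {"rot":[0,0,0],"delta_pos":[1.4,5,1],"jaw":1},
  {"rot":[0,0,0],"delta_pos":[1.4,5,1],"jaw":1},
  {"rot":[0,0,0],"delta_pos":[1.4,5,1],"jaw":1},
  {"rot":[0,0,0],"delta_pos":[1.4,5,1],"jaw":1},
  {"rot":[0,0,0],"delta_pos":[-8,5,31],"jaw":1},
  {"rot":[0,0,0],"delta_pos":[-22,5,75],"jaw":1},
  {"rot":[0,0,0],"delta_pos":[-50,5,115],"jaw":1},
  {"rot":[0,0,0],"delta_pos":[-90,5,120],"jaw":1},
  {"rot":[0,0,0],"delta_pos":[-130,5,120],"jaw":1},
  {"rot":[0,0,0],"delta_pos":[-130,5,120],"jaw":1},
])

```text
time: 17.9
position: [0.4745, -0.1188, 0.1748]
orientation: [0.688, 0.709, 0.111, 0.107]
force: [0.2, 0.1, -0.3]
grip_width: 0.0853
```

```bash
python3 snap.py s10; python3 hats.py pics/top4.png 2>/dev/null; python3 -c "
from plan import *
go(table(449.6,194.4,80,68),table(449.6,194.4,12,68))"
```

```text
TCP in rack [-69.7  93.5 163.7] F rack [ 0.1  0.1 -0.3] grip 85.3 t 17.9
t 17.9 q6 63.0 q1 -27.0 pos [ 474.5 -118.8  174.8] grip 85.3 F [ 0.2  0.1 -0.3]
tool y ang 1.7
[406. 216.] area 428 phi -24.9 size [97.5 38.1] rect [ 406.1 -237.3] mark [ 408.  -238.7]
[347. 199.] area 204 phi -76.1 size [58.1 29.7] rect [448.7 -74.5] mark [448.3 -73.8]
[249. 196.] area 301 phi -112.0 size [52.9 70.6] rect [449.5 194.5] mark [449.6 194.3]
[194. 161.] area 312 phi -54.6 size [76.1 52.1] rect [551.  355.7] mark [553.2 356.2]
[284. 152.] area 313 phi -178.0 size [ 14.6 200.8] rect [579.8 103.6] mark [574.8  97.5]
[469. 117.] area 440 phi 88.6 size [59.8 80. ] rect [ 693.5 -419.3] mark [nan nan]
t 18.1 q6 63.0 q1 -27.0 pos [ 480.5 -120.5  176.8] grip 85.2 F [-1.   0.5  0.8]
tool y ang 1.8
delta [-30.9, 314.9, -96.8] rot [-10.8, 15.7, 65.6]
delta [-30.9, 314.9, -164.8] rot [-10.8, 15.7, 65.6]
```

View pics/s10.png

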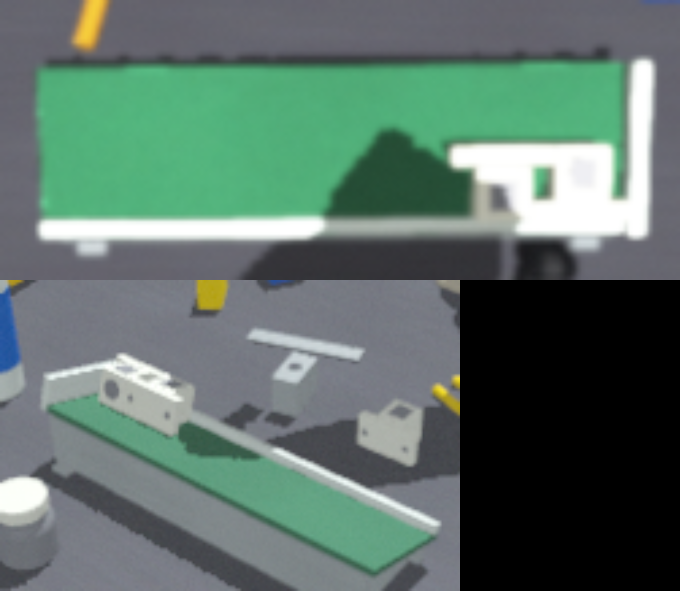

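Call:
play_rows([
  {"rot":[-10.8,15.7,65.6],"delta_pos":[-31,315,-60],"jaw":1},
  {"rot":[-10.8,15.7,65.6],"delta_pos":[-31,315,-60],"jaw":1},
  {"rot":[-10.8,15.7,65.6],"delta_pos":[-31,315,-60],"jaw":1},
  {"rot":[-10.8,15.7,65.6],"delta_pos":[-31,315,-60],"jaw":1},
  {"rot":[-10.8,15.7,65.6],"delta_pos":[-31,315,-60],"jaw":1},
  {"rot":[-10.8,15.7,65.6],"delta_pos":[-31,315,-60],"jaw":1},
  {"rot":[-10.8,15.7,65.6],"delta_pos":[-31,315,-60],"jaw":1},
  {"rot":[-10.8,15.7,65.6],"delta_pos":[-31,315,-60],"jaw":1},
  {"rot":[-10.8,15.7,65.6],"delta_pos":[-31,315,-80],"jaw":1},
  {"rot":[-10.8,15.7,65.6],"delta_pos":[-31,315,-110],"jaw":1},
  {"rot":[-10.8,15.7,65.6],"delta_pos":[-31,315,-140],"jaw":1},
  {"rot":[-10.8,15.7,65.6],"delta_pos":[-31,315,-160],"jaw":1},
  {"rot":[-10.8,15.7,65.6],"delta_pos":[-31,315,-165],"jaw":1},
  {"rot":[-10.8,15.7,65.6],"delta_pos":[-31,315,-165],"jaw":1},
  {"rot":[-10.8,15.7,65.6],"delta_pos":[-31,315,-165],"jaw":1},
  {"rot":[-10.8,15.7,65.6],"delta_pos":[-31,315,-165],"jaw":1},
])

```text
time: 19.65
position: [0.4509, 0.1955, 0.0129]
orientation: [0.191, 0.982, 0.0, 0.001]
force: [-0.2, 0.9, 0.1]
grip_width: 0.0853
```

```bash
python3 -c "
from plan import *
go(table(449.6,194.4,12,68))
b=optics.get_image('scene')[:,:,::-1];cv2.imwrite('pics/s11.png',cv2.resize(b[180:270,320:420],(600,540),interpolation=cv2.INTER_CUBIC))"
```

```text
t 19.6 q6 38.0 q1 16.0 pos [450.9 195.5  12.9] grip 85.3 F [-0.2  0.9  0.1]
tool y ang 68.0
delta [-1.3, -1.1, -0.9] rot [-0.0, 0.1, -0.0]
```

View pics/s11.png

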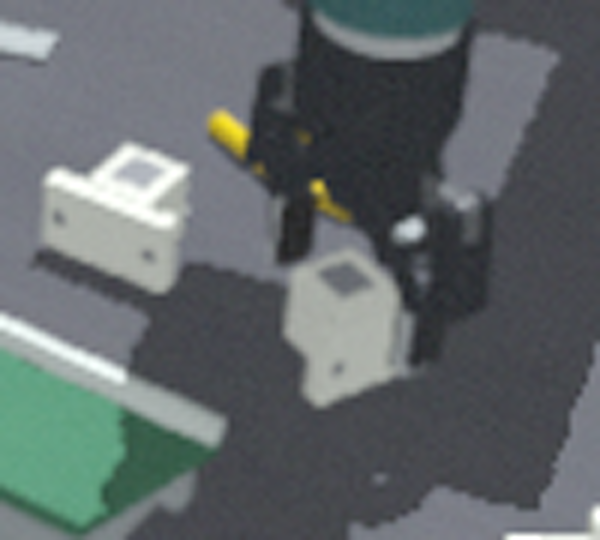

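Call:
play_rows([
  {"rot":[0,0,0],"delta_pos":[-1.3,-1,-0.9],"jaw":0.3},
  {"rot":[0,0,0],"delta_pos":[-1.3,-1,-0.9],"jaw":0.3},
  {"rot":[0,0,0],"delta_pos":[-1.3,-1,-0.9],"jaw":0.3},
  {"rot":[0,0,0],"delta_pos":[-1.3,-1,-0.9],"jaw":0.3},
  {"rot":[0,0,0],"delta_pos":[-1.3,-1,-0.9],"jaw":0.3},
  {"rot":[0,0,0],"delta_pos":[-1.3,-1,-0.9],"jaw":0.3},
  {"rot":[0,0,0],"delta_pos":[-1.3,-1,-0.9],"jaw":0.3},
])

```text
time: 20.4
position: [0.4483, 0.194, 0.0112]
orientation: [0.191, 0.982, -0.0, -0.0]
force: [-1.6, -1.9, 5.8]
grip_width: 0.0494
```

```bash
python3 -c "
from plan import *
go(table(449.6,194.4,140,68),rack(29,147,80,-1),rack(29,147,16,-1),rack(29,147,12,-1))"
```

```text
t 20.4 q6 38.0 q1 16.0 pos [448.3 194.   11.2] grip 49.4 F [-1.6 -1.9  5.8]
tool y ang 68.0
delta [1.3, 0.4, 128.8] rot [0.0, -0.1, -0.0]
delta [144.2, -255.5, 114.5] rot [-17.4, -12.2, 112.7]
delta [163.9, -254.9, 53.7] rot [-17.4, -12.2, 112.7]
delta [165.2, -254.9, 49.9] rot [-17.4, -12.2, 112.7]
```

Call:
play_rows([
  {"rot":[0,0,0],"delta_pos":[0,0,50],"jaw":0.3},
  {"rot":[0,0,0],"delta_pos":[0,0,100],"jaw":0.3},
  {"rot":[-17.4,-12.2,112.7],"delta_pos":[20,-20,130],"jaw":0.3},
  {"rot":[-17.4,-12.2,112.7],"delta_pos":[144,-255,130],"jaw":0.3},
  {"rot":[-17.4,-12.2,112.7],"delta_pos":[144,-255,130],"jaw":0.3},
  {"rot":[-17.4,-12.2,112.7],"delta_pos":[144,-255,130],"jaw":0.3},
  {"rot":[-17.4,-12.2,112.7],"delta_pos":[144,-255,130],"jaw":0.3},
  {"rot":[-17.4,-12.2,112.7],"delta_pos":[144,-255,130],"jaw":0.3},
  {"rot":[-17.4,-12.2,112.7],"delta_pos":[144,-255,130],"jaw":0.3},
  {"rot":[-17.4,-12.2,112.7],"delta_pos":[144,-255,130],"jaw":0.3},
  {"rot":[-17.4,-12.2,112.7],"delta_pos":[144,-255,130],"jaw":0.3},
  {"rot":[-17.4,-12.2,112.7],"delta_pos":[144,-255,130],"jaw":0.3},
  {"rot":[-17.4,-12.2,112.7],"delta_pos":[144,-255,130],"jaw":0.3},
  {"rot":[-17.4,-12.2,112.7],"delta_pos":[144,-255,130],"jaw":0.3},
  {"rot":[-17.4,-12.2,112.7],"delta_pos":[144,-255,130],"jaw":0.3},
  {"rot":[-17.4,-12.2,112.7],"delta_pos":[144,-255,115],"jaw":0.3},
  {"rot":[-17.4,-12.2,112.7],"delta_pos":[144,-255,115],"jaw":0.3},
  {"rot":[-17.4,-12.2,112.7],"delta_pos":[144,-255,115],"jaw":0.3},
])

```text
time: 22.2
position: [0.5908, -0.0609, 0.1246]
orientation: [0.709, -0.688, 0.108, -0.111]
force: [0.2, -0.3, -0.6]
grip_width: 0.0496
```

```bash
python3 -c "
from plan import *
inrack()
go(rack(29,147,80,-1),rack(29,147,16,-1),rack(29,147,12,-1))"
```

```text
TCP in rack [ 27.2 147.7  79.5] F rack [-0.  -0.3 -0.6] grip 49.6 t 22.2
t 22.2 q6 -105.0 q1 -15.0 pos [590.8 -60.9 124.6] grip 49.6 F [ 0.2 -0.3 -0.6]
tool y ang -178.3
delta [1.6, -0.7, 1.1] rot [-0.0, -0.1, 0.1]
delta [21.4, -0.0, -59.8] rot [-0.0, -0.1, 0.1]
delta [22.6, -0.0, -63.6] rot [-0.0, -0.1, 0.1]
```

Call:
play_rows([
  {"rot":[0,0,0],"delta_pos":[8,0,-20],"jaw":0.3},
  {"rot":[0,0,0],"delta_pos":[15,0,-40],"jaw":0.3},
  {"rot":[0,0,0],"delta_pos":[21.4,0,-60],"jaw":0.3},
  {"rot":[0,0,0],"delta_pos":[21.4,0,-60],"jaw":0.3},
  {"rot":[0,0,0],"delta_pos":[22.6,0,-63.6],"jaw":0.3},
  {"rot":[0,0,0],"delta_pos":[23.1,0,-65],"jaw":0.3},
  {"rot":[0,0,0],"delta_pos":[23.1,0,-65],"jaw":0.3},
  {"rot":[0,0,0],"delta_pos":[21.2,0,-65.6],"jaw":0.3},
  {"rot":[0,0,0],"delta_pos":[19.3,-0.1,-66.2],"jaw":0.3},
  {"rot":[0,0,0],"delta_pos":[18.4,-0.2,-66.5],"jaw":0.3},
  {"rot":[0,0,0],"delta_pos":[17.4,-0.2,-66.9],"jaw":0.3},
  {"rot":[0,0,0],"delta_pos":[17.4,-0.2,-66.9],"jaw":0.3},
])

```text
time: 23.4
position: [0.6099, -0.0613, 0.0594]
orientation: [0.709, -0.687, 0.11, -0.113]
force: [1.4, 0.5, 0.6]
grip_width: 0.0494
```

```bash
python3 snap.py s12
```

```text
TCP in rack [ 25.2 146.7  11.5] F rack [1.6 0.5 0.2] grip 49.4 t 23.4
t 23.4 q6 -105.0 q1 -14.0 pos [609.9 -61.3  59.4] grip 49.4 F [1.4 0.5 0.6]
tool y ang -178.2
```

View pics/s12.png

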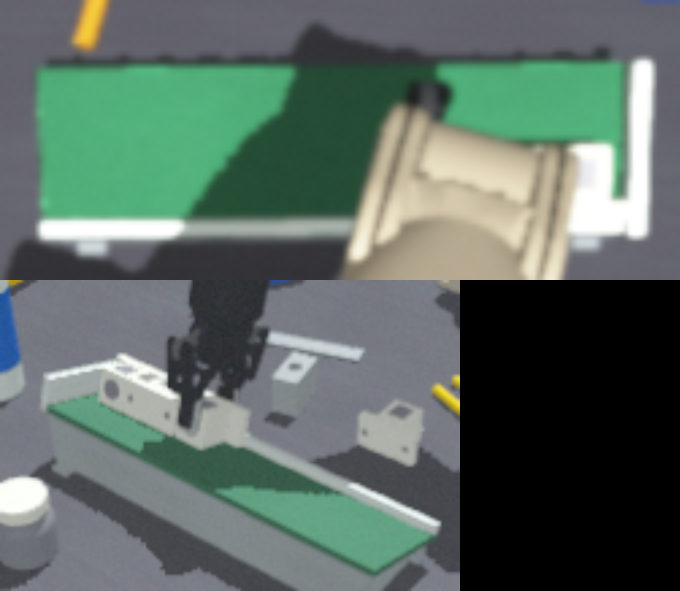

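Call:
play_rows([
  {"rot":[0,0,0],"delta_pos":[-1.2,0,-1.2],"jaw":0.3},
  {"rot":[0,0,0],"delta_pos":[-1.2,0,-1.2],"jaw":0.3},
  {"rot":[0,0,0],"delta_pos":[-1.1,-2,-1.2],"jaw":0.3},
  {"rot":[0,0,0],"delta_pos":[-1.1,-4,-1.2],"jaw":0.3},
  {"rot":[0,0,0],"delta_pos":[-1,-6,-1.2],"jaw":0.3},
  {"rot":[0,0,0],"delta_pos":[-1,-8,-1.2],"jaw":0.3},
  {"rot":[0,0,0],"delta_pos":[-1,-8,-1.2],"jaw":0.3},
])

```text
time: 24.2
position: [0.6103, -0.0664, 0.0588]
orientation: [0.71, -0.686, 0.108, -0.116]
force: [5.4, 8.9, 3.5]
grip_width: 0.0497
```

```bash
python3 -c "
from plan import *
inrack()"
```

```text
TCP in rack [ 25.1 141.5  10.9] F rack [6.5 8.7 1.5] grip 49.7 t 24.2
```

Call:
play_rows([
  {"rot":[0,0,0],"delta_pos":[0,-1.5,0],"jaw":0.3},
  {"rot":[0,0,0],"delta_pos":[0.1,-3,0],"jaw":0.3},
  {"rot":[0,0,0],"delta_pos":[0.1,-3,0],"jaw":0.3},
])

```text
time: 24.5
position: [0.6102, -0.0664, 0.0588]
orientation: [0.711, -0.685, 0.106, -0.119]
force: [4.9, 16.4, 4.1]
grip_width: 0.0493
```

```bash
python3 -c "
from plan import *
inrack()
b=optics.get_image('scene')[:,:,::-1];cv2.imwrite('pics/s13.png',cv2.resize(b[165:245,210:310],(700,560),interpolation=cv2.INTER_CUBIC))"
```

```text
TCP in rack [ 25.1 141.5  10.9] F rack [ 6.5 16.3  2.2] grip 49.3 t 24.5
```

View pics/s13.png

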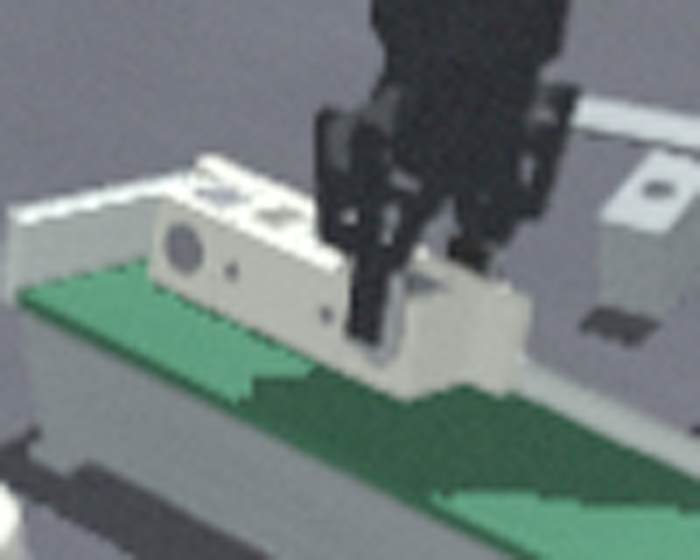

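Call:
play_rows([
  {"rot":[0,0,0],"delta_pos":[0.7,2.5,0.5],"jaw":0.3},
  {"rot":[0,0,0],"delta_pos":[1.4,5,0.8],"jaw":0.3},
  {"rot":[0,0,0],"delta_pos":[1.4,5,0.8],"jaw":1},
  {"rot":[0,0,0],"delta_pos":[1.4,5,0.8],"jaw":1},
  {"rot":[0,0,0],"delta_pos":[1.4,5,0.8],"jaw":1},
  {"rot":[0,0,0],"delta_pos":[1.4,5,0.8],"jaw":1},
  {"rot":[0,0,0],"delta_pos":[-8,5,31],"jaw":1},
  {"rot":[0,0,0],"delta_pos":[-22,5,75],"jaw":1},
  {"rot":[0,0,0],"delta_pos":[-50,5,115],"jaw":1},
  {"rot":[0,0,0],"delta_pos":[-90,5,120],"jaw":1},
  {"rot":[0,0,0],"delta_pos":[-120,-20,120],"jaw":1},
  {"rot":[0,0,0],"delta_pos":[-120,-20,120],"jaw":1},
  {"rot":[0,0,0],"delta_pos":[-120,-20,120],"jaw":1},
])

```text
time: 25.85
position: [0.4879, -0.0928, 0.1777]
orientation: [0.708, -0.688, 0.109, -0.112]
force: [1.0, -0.2, 0.7]
grip_width: 0.0856
```

```bash
python3 snap.py s14; python3 hats.py pics/top5.png 2>/dev/null; python3 -c "
from plan import *
go(table(443,65.6,80,181.2),table(443,65.6,12,181.2))"
```

```text
TCP in rack [-55.2 119.  162.1] F rack [ 1.1 -0.3  0.4] grip 85.6 t 25.9
t 25.9 q6 -113.0 q1 -23.0 pos [487.9 -92.8 177.7] grip 85.6 F [ 1.  -0.2  0.7]
tool y ang -178.3
[386. 210.] area 422 phi -23.2 size [97.8 38. ] rect [ 422.1 -182.7] mark [ 424.4 -183.4]
[194. 161.] area 310 phi -54.2 size [76.8 52.1] rect [550.6 355.5] mark [552.5 355.7]
[279. 152.] area 264 phi -178.8 size [ 14.4 172. ] rect [579.2 118. ] mark [574.2 117.7]
[469. 116.] area 439 phi 88.6 size [59.8 80. ] rect [ 693.5 -419.3] mark [nan nan]
t 26.0 q6 -113.0 q1 -22.0 pos [489.1 -92.2 177.6] grip 85.6 F [0.7 0.1 0.5]
tool y ang -178.2
delta [-46.1, 157.8, -97.6] rot [-0.4, 18.0, -0.6]
delta [-46.1, 157.8, -165.6] rot [-0.4, 18.0, -0.6]
```

View pics/s14.png

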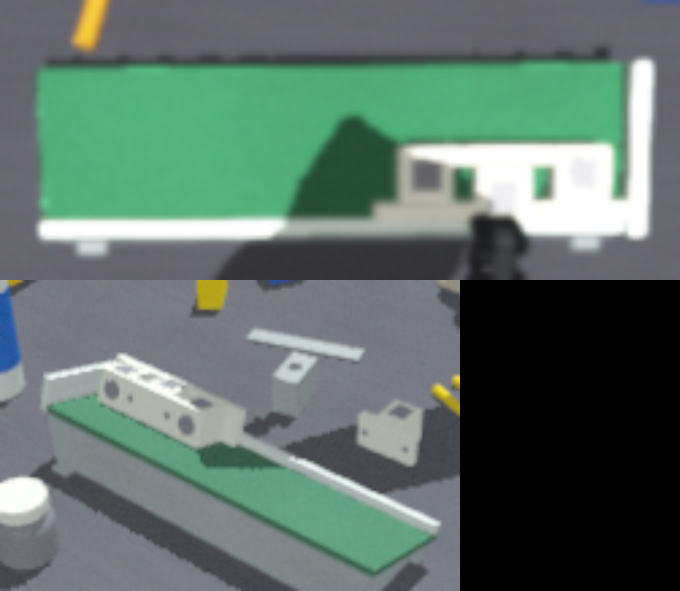

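Call:
play_rows([
  {"rot":[-0.4,18,-0.6],"delta_pos":[-46,158,-60],"jaw":1},
  {"rot":[-0.4,18,-0.6],"delta_pos":[-46,158,-60],"jaw":1},
  {"rot":[-0.4,18,-0.6],"delta_pos":[-46,158,-60],"jaw":1},
  {"rot":[-0.4,18,-0.6],"delta_pos":[-46,158,-60],"jaw":1},
  {"rot":[-0.4,18,-0.6],"delta_pos":[-46,158,-80],"jaw":1},
  {"rot":[-0.4,18,-0.6],"delta_pos":[-46,158,-110],"jaw":1},
  {"rot":[-0.4,18,-0.6],"delta_pos":[-46,158,-140],"jaw":1},
  {"rot":[-0.4,18,-0.6],"delta_pos":[-46,158,-160],"jaw":1},
  {"rot":[-0.4,18,-0.6],"delta_pos":[-46,158,-166],"jaw":1},
  {"rot":[-0.4,18,-0.6],"delta_pos":[-46,158,-166],"jaw":1},
  {"rot":[-0.4,18,-0.6],"delta_pos":[-46,158,-166],"jaw":1},
  {"rot":[-0.4,18,-0.6],"delta_pos":[-46,158,-166],"jaw":1},
])

```text
time: 27.2
position: [0.444, 0.0659, 0.0128]
orientation: [0.714, -0.7, 0.001, -0.001]
force: [0.7, 0.5, -0.8]
grip_width: 0.0858
```

```bash
python3 -c "
from plan import *
go(table(443,65.6,12,181.2))
b=optics.get_image('scene')[:,:,::-1];cv2.imwrite('pics/s15.png',cv2.resize(b[160:250,300:400],(600,540),interpolation=cv2.INTER_CUBIC))"
```

```text
t 27.2 q6 -91.0 q1 0.0 pos [444.   65.9  12.8] grip 85.8 F [ 0.7  0.5 -0.8]
tool y ang -178.8
delta [-1.0, -0.3, -0.8] rot [-0.0, 0.2, 0.0]
```

View pics/s15.png

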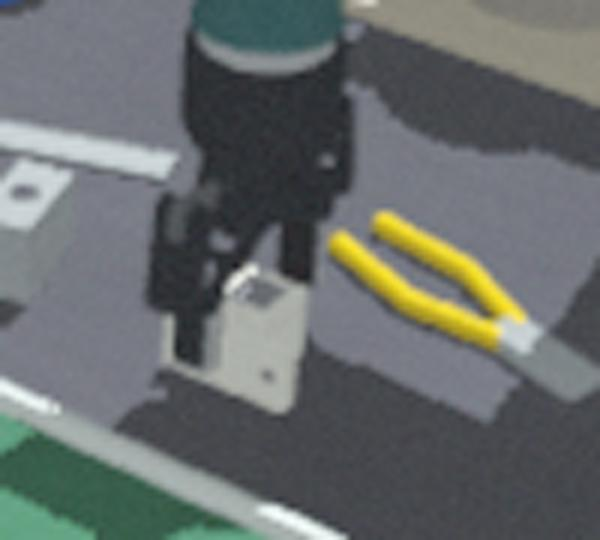

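Call:
play_rows([
  {"rot":[0,0,0],"delta_pos":[-1,0,-0.8],"jaw":0.3},
  {"rot":[0,0,0],"delta_pos":[-1,0,-0.8],"jaw":0.3},
  {"rot":[0,0,0],"delta_pos":[-1,0,-0.8],"jaw":0.3},
  {"rot":[0,0,0],"delta_pos":[-1,0,-0.8],"jaw":0.3},
  {"rot":[0,0,0],"delta_pos":[-1,0,-0.8],"jaw":0.3},
  {"rot":[0,0,0],"delta_pos":[-1,0,-0.8],"jaw":0.3},
  {"rot":[0,0,0],"delta_pos":[-1,0,-0.8],"jaw":0.3},
])

```text
time: 27.95
position: [0.4417, 0.0657, 0.0113]
orientation: [0.714, -0.7, 0.0, -0.0]
force: [-1.8, 0.1, 5.5]
grip_width: 0.0494
```

```bash
python3 -c "
from plan import *
go(rack(29,201,80,-1),rack(29,201,16,-1),rack(29,201,10.5,-1),rack(23,201,10.5,-1))
b=optics.get_image('scene')[:,:,::-1];cv2.imwrite('pics/s15.png',cv2.resize(b[160:250,300:400],(600,540),interpolation=cv2.INTER_CUBIC))"
```

```text
t 27.9 q6 -91.0 q1 0.0 pos [441.7  65.7  11.3] grip 49.4 F [-1.8  0.1  5.5]
tool y ang -178.8
delta [149.0, -73.3, 114.4] rot [0.4, -18.0, 0.6]
delta [168.8, -72.6, 53.5] rot [0.4, -18.0, 0.6]
delta [170.5, -72.6, 48.3] rot [0.4, -18.0, 0.6]
delta [164.7, -72.8, 46.4] rot [0.4, -18.0, 0.6]
```

View pics/s15.png

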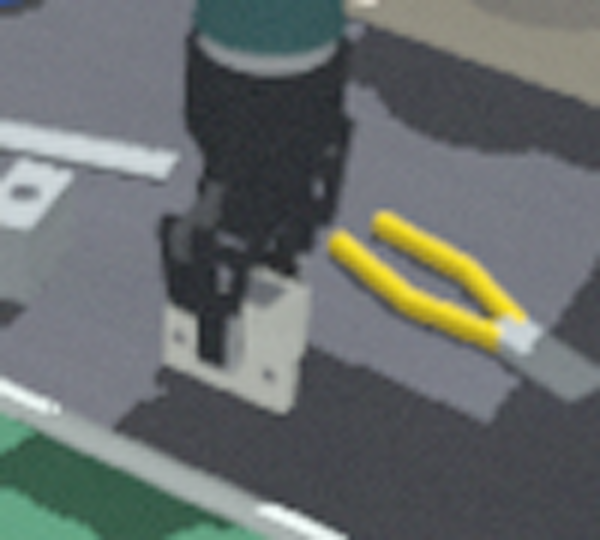

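Call:
play_rows([
  {"rot":[0,0,0],"delta_pos":[0,0,50],"jaw":0.3},
  {"rot":[0,0,0],"delta_pos":[0,0,100],"jaw":0.3},
  {"rot":[0,0,0],"delta_pos":[10,0,125],"jaw":0.3},
  {"rot":[0.4,-18,0.6],"delta_pos":[149,-73,125],"jaw":0.3},
  {"rot":[0.4,-18,0.6],"delta_pos":[149,-73,125],"jaw":0.3},
  {"rot":[0.4,-18,0.6],"delta_pos":[149,-73,125],"jaw":0.3},
  {"rot":[0.4,-18,0.6],"delta_pos":[149,-73,115],"jaw":0.3},
  {"rot":[0.4,-18,0.6],"delta_pos":[149,-73,115],"jaw":0.3},
  {"rot":[0.4,-18,0.6],"delta_pos":[155,-73,95],"jaw":0.3},
  {"rot":[0.4,-18,0.6],"delta_pos":[162,-73,74],"jaw":0.3},
  {"rot":[0.4,-18,0.6],"delta_pos":[168.8,-72.6,53.5],"jaw":0.3},
  {"rot":[0.4,-18,0.6],"delta_pos":[168.8,-72.6,53.5],"jaw":0.3},
  {"rot":[0.4,-18,0.6],"delta_pos":[169.8,-72.6,50],"jaw":0.3},
  {"rot":[0.4,-18,0.6],"delta_pos":[170.5,-72.6,48.3],"jaw":0.3},
  {"rot":[0.4,-18,0.6],"delta_pos":[168.6,-72.6,47.7],"jaw":0.3},
  {"rot":[0.4,-18,0.6],"delta_pos":[166.7,-72.7,47],"jaw":0.3},
  {"rot":[0.4,-18,0.6],"delta_pos":[164.7,-72.8,46.4],"jaw":0.3},
  {"rot":[0.4,-18,0.6],"delta_pos":[164.7,-72.8,46.4],"jaw":0.3},
  {"rot":[0.4,-18,0.6],"delta_pos":[164.7,-72.8,46.4],"jaw":0.3},
])

```text
time: 29.9
position: [0.6085, -0.007, 0.059]
orientation: [0.709, -0.687, 0.111, -0.114]
force: [4.7, 1.7, 1.6]
grip_width: 0.0497
```

```bash
python3 snap.py s16
```

```text
TCP in rack [ 25.3 201.   11.1] F rack [5.  1.6 0. ] grip 49.7 t 29.9
t 29.9 q6 -100.0 q1 -8.0 pos [608.5  -7.   59. ] grip 49.7 F [4.7 1.7 1.6]
tool y ang -178.2
```

View pics/s16.png

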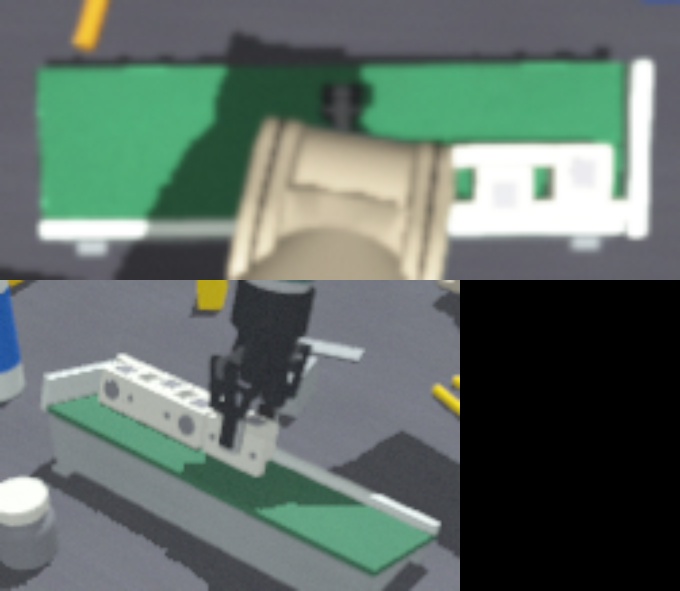

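Now slide to −y, with a slight downward press.

Call:
play_rows([
  {"rot":[0,0,0],"delta_pos":[0.2,-2,-0.5],"jaw":0.3},
  {"rot":[0,0,0],"delta_pos":[0.2,-4,-0.5],"jaw":0.3},
  {"rot":[0,0,0],"delta_pos":[0.3,-6,-0.5],"jaw":0.3},
  {"rot":[0,0,0],"delta_pos":[0.4,-8,-0.5],"jaw":0.3},
  {"rot":[0,0,0],"delta_pos":[0.5,-10,-0.5],"jaw":0.3},
  {"rot":[0,0,0],"delta_pos":[0.5,-11,-0.5],"jaw":0.3},
  {"rot":[0,0,0],"delta_pos":[0.5,-11,-0.5],"jaw":0.3},
])

```text
time: 30.7
position: [0.6088, -0.0138, 0.0587]
orientation: [0.71, -0.686, 0.107, -0.118]
force: [3.8, 13.3, 4.6]
grip_width: 0.0491
```

```bash
python3 -c "
from plan import *
inrack()"
```

```text
TCP in rack [ 25.3 194.1  10.8] F rack [ 5.4 13.2  3.1] grip 49.1 t 30.7
```

Call:
play_rows([
  {"rot":[0,0,0],"delta_pos":[0.7,2,0.5],"jaw":0.3},
  {"rot":[0,0,0],"delta_pos":[1.4,4,0.8],"jaw":0.3},
  {"rot":[0,0,0],"delta_pos":[1.4,4,0.8],"jaw":1},
  {"rot":[0,0,0],"delta_pos":[1.4,4,0.8],"jaw":1},
  {"rot":[0,0,0],"delta_pos":[1.4,4,0.8],"jaw":1},
  {"rot":[0,0,0],"delta_pos":[1.4,4,0.8],"jaw":1},
  {"rot":[0,0,0],"delta_pos":[-8,4,31],"jaw":1},
  {"rot":[0,0,0],"delta_pos":[-22,4,75],"jaw":1},
  {"rot":[0,0,0],"delta_pos":[-50,4,115],"jaw":1},
  {"rot":[0,0,0],"delta_pos":[-90,4,120],"jaw":1},
  {"rot":[0,0,0],"delta_pos":[-120,44,120],"jaw":1},
  {"rot":[0,0,0],"delta_pos":[-120,94,120],"jaw":1},
  {"rot":[0,0,0],"delta_pos":[-120,94,120],"jaw":1},
])

```text
time: 32.0
position: [0.4847, 0.0807, 0.1766]
orientation: [0.712, -0.685, 0.108, -0.113]
force: [0.0, 0.5, 0.8]
grip_width: 0.0853
```

```bash
python3 snap.py s17; python3 hats.py pics/top6.png 2>/dev/null; python3 -c "
from plan import *
go(table(553,356,80,125.6),table(553,356,12,125.6))"
```

```text
TCP in rack [-53.4 292.5 160.3] F rack [0.3 0.5 0.8] grip 85.3 t 32.0
t 32.0 q6 -90.0 q1 2.0 pos [484.7  80.7 176.6] grip 85.3 F [0.  0.5 0.8]
tool y ang -177.8
[368. 237.] area 371 phi 18.2 size [ 21.8 142. ] rect [ 344.8 -134.9] mark [ 349.1 -134. ]
[267. 214.] area 285 phi 5.6 size [28.2 97. ] rect [404.6 146.5] mark [406.3 150.7]
[347. 199.] area 191 phi -76.4 size [57.2 28.2] rect [448.6 -74.4] mark [448.8 -73.8]
[194. 161.] area 292 phi -54.6 size [73.9 51.6] rect [551.7 356.3] mark [553.8 356.4]
[470. 116.] area 422 phi 88.6 size [58.4 74.1] rect [ 696.3 -420.1] mark [nan nan]
t 32.1 q6 -91.0 q1 1.0 pos [486.5  75.9 176.6] grip 85.7 F [-0.1 -0.1  0.4]
tool y ang -178.2
delta [66.5, 280.1, -96.6] rot [8.4, 16.8, -55.8]
delta [66.5, 280.1, -164.6] rot [8.4, 16.8, -55.8]
```

View pics/s17.png

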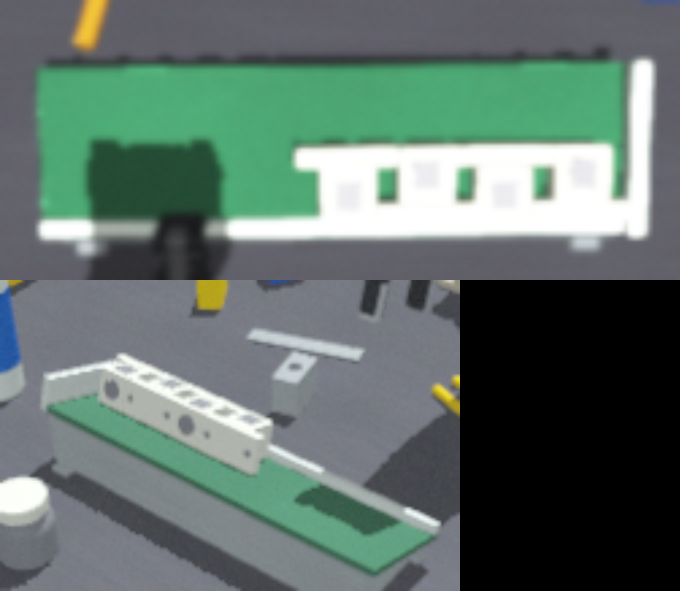

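Call:
play_rows([
  {"rot":[8.4,16.8,-55.8],"delta_pos":[67,280,-50],"jaw":1},
  {"rot":[8.4,16.8,-55.8],"delta_pos":[67,280,-50],"jaw":1},
  {"rot":[8.4,16.8,-55.8],"delta_pos":[67,280,-50],"jaw":1},
  {"rot":[8.4,16.8,-55.8],"delta_pos":[67,280,-50],"jaw":1},
  {"rot":[8.4,16.8,-55.8],"delta_pos":[67,280,-50],"jaw":1},
  {"rot":[8.4,16.8,-55.8],"delta_pos":[67,280,-50],"jaw":1},
  {"rot":[8.4,16.8,-55.8],"delta_pos":[67,280,-50],"jaw":1},
  {"rot":[8.4,16.8,-55.8],"delta_pos":[67,280,-80],"jaw":1},
  {"rot":[8.4,16.8,-55.8],"delta_pos":[67,280,-110],"jaw":1},
  {"rot":[8.4,16.8,-55.8],"delta_pos":[67,280,-140],"jaw":1},
  {"rot":[8.4,16.8,-55.8],"delta_pos":[67,280,-160],"jaw":1},
  {"rot":[8.4,16.8,-55.8],"delta_pos":[67,280,-165],"jaw":1},
  {"rot":[8.4,16.8,-55.8],"delta_pos":[67,280,-165],"jaw":1},
  {"rot":[8.4,16.8,-55.8],"delta_pos":[67,280,-165],"jaw":1},
  {"rot":[8.4,16.8,-55.8],"delta_pos":[67,280,-165],"jaw":1},
])

```text
time: 33.65
position: [0.5553, 0.3562, 0.0135]
orientation: [-0.304, 0.953, 0.001, 0.002]
force: [0.3, -0.3, 0.5]
grip_width: 0.0853
```

```bash
python3 -c "
from plan import *
go(table(553.3,356.2,12,125.5))
b=optics.get_image('scene')[:,:,::-1];cv2.imwrite('pics/s18.png',cv2.resize(b[220:310,360:460],(600,540),interpolation=cv2.INTER_CUBIC))"
```

```text
t 33.6 q6 -8.0 q1 27.0 pos [555.3 356.2  13.5] grip 85.3 F [ 0.3 -0.3  0.5]
tool y ang 125.5
delta [-2.0, -0.0, -1.5] rot [-0.1, 0.2, 0.0]
```

View pics/s18.png

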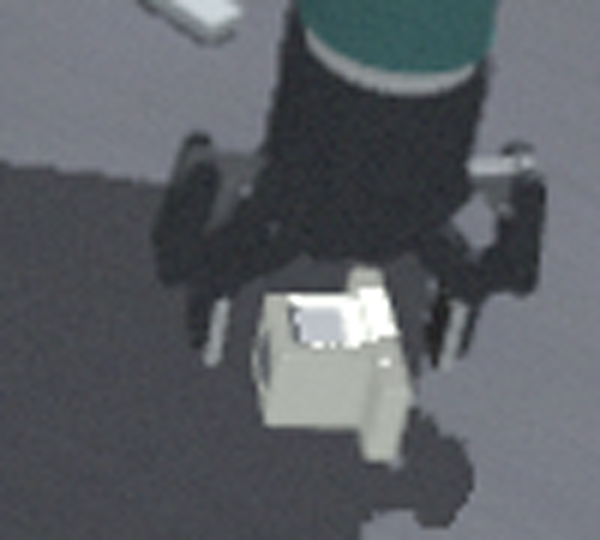

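Call:
play_rows([
  {"rot":[0,0,0],"delta_pos":[-1.5,0,-1.3],"jaw":0.3},
  {"rot":[0,0,0],"delta_pos":[-1.5,0,-1.3],"jaw":0.3},
  {"rot":[0,0,0],"delta_pos":[-1.5,0,-1.3],"jaw":0.3},
  {"rot":[0,0,0],"delta_pos":[-1.5,0,-1.3],"jaw":0.3},
  {"rot":[0,0,0],"delta_pos":[-1.5,0,-1.3],"jaw":0.3},
  {"rot":[0,0,0],"delta_pos":[-1.5,0,-1.3],"jaw":0.3},
  {"rot":[0,0,0],"delta_pos":[-1.5,0,-1.3],"jaw":0.3},
])

```text
time: 34.4
position: [0.5523, 0.3562, 0.0109]
orientation: [-0.305, 0.952, 0.001, 0.0]
force: [-1.3, 0.4, 4.8]
grip_width: 0.0496
```

```bash
python3 -c "
from plan import *
go(rack(29,254,80,-1),rack(29,254,16,-1),rack(29,254,10.5,-1),rack(23,254,10.5,-1))"
```

```text
t 34.4 q6 -8.0 q1 27.0 pos [552.3 356.2  10.9] grip 49.6 F [-1.3  0.4  4.8]
tool y ang 125.5
delta [36.8, -310.8, 114.8] rot [-8.4, -16.8, 55.8]
delta [56.5, -310.2, 53.9] rot [-8.4, -16.8, 55.8]
delta [58.2, -310.1, 48.7] rot [-8.4, -16.8, 55.8]
delta [52.5, -310.3, 46.8] rot [-8.4, -16.8, 55.8]
```

Call:
play_rows([
  {"rot":[0,0,0],"delta_pos":[0,0,50],"jaw":0.3},
  {"rot":[0,0,0],"delta_pos":[0,0,100],"jaw":0.3},
  {"rot":[-8.4,-16.8,55.8],"delta_pos":[5,-30,125],"jaw":0.3},
  {"rot":[-8.4,-16.8,55.8],"delta_pos":[37,-310,125],"jaw":0.3},
  {"rot":[-8.4,-16.8,55.8],"delta_pos":[37,-310,125],"jaw":0.3},
  {"rot":[-8.4,-16.8,55.8],"delta_pos":[37,-310,125],"jaw":0.3},
  {"rot":[-8.4,-16.8,55.8],"delta_pos":[37,-310,125],"jaw":0.3},
  {"rot":[-8.4,-16.8,55.8],"delta_pos":[37,-310,125],"jaw":0.3},
  {"rot":[-8.4,-16.8,55.8],"delta_pos":[37,-310,125],"jaw":0.3},
  {"rot":[-8.4,-16.8,55.8],"delta_pos":[37,-310,125],"jaw":0.3},
  {"rot":[-8.4,-16.8,55.8],"delta_pos":[37,-310,115],"jaw":0.3},
  {"rot":[-8.4,-16.8,55.8],"delta_pos":[37,-310,115],"jaw":0.3},
  {"rot":[-8.4,-16.8,55.8],"delta_pos":[37,-310,115],"jaw":0.3},
])

```text
time: 35.7
position: [0.5884, 0.0473, 0.1242]
orientation: [0.71, -0.687, 0.108, -0.112]
force: [0.0, 0.1, -0.3]
grip_width: 0.0498
```

```bash
python3 -c "
from plan import *
inrack()
go(rack(29,254,80,-1),rack(29,254,16,-1),rack(29,254,10.5,-1),rack(23,254,10.2,-1))"
```

```text
TCP in rack [ 28.  255.9  78.8] F rack [-0.1  0.1 -0.3] grip 49.8 t 35.7
t 35.7 q6 -94.0 q1 -2.0 pos [588.4  47.3 124.2] grip 49.8 F [ 0.   0.1 -0.3]
tool y ang -178.2
delta [0.6, -1.8, 1.5] rot [0.0, -0.1, -0.0]
delta [20.4, -1.2, -59.4] rot [0.0, -0.1, -0.0]
delta [22.1, -1.2, -64.6] rot [0.0, -0.1, -0.0]
delta [16.5, -1.3, -66.8] rot [0.0, -0.1, -0.0]
```

Call:
play_rows([
  {"rot":[0,0,0],"delta_pos":[7,0,-20],"jaw":0.3},
  {"rot":[0,0,0],"delta_pos":[14,0,-40],"jaw":0.3},
  {"rot":[0,0,0],"delta_pos":[20.4,0,-59],"jaw":0.3},
  {"rot":[0,0,0],"delta_pos":[20.4,0,-59],"jaw":0.3},
  {"rot":[0,0,0],"delta_pos":[21.6,0,-63],"jaw":0.3},
  {"rot":[0,0,0],"delta_pos":[22.1,0,-64.6],"jaw":0.3},
  {"rot":[0,0,0],"delta_pos":[20.2,0,-65.3],"jaw":0.3},
  {"rot":[0,0,0],"delta_pos":[18.3,0,-66],"jaw":0.3},
  {"rot":[0,0,0],"delta_pos":[16.5,0,-66.8],"jaw":0.3},
  {"rot":[0,0,0],"delta_pos":[16.5,0,-66.8],"jaw":0.3},
  {"rot":[0,0,0],"delta_pos":[16.5,0,-66.8],"jaw":0.3},
])

```text
time: 36.8
position: [0.6066, 0.0459, 0.0596]
orientation: [0.709, -0.687, 0.11, -0.113]
force: [1.2, -0.1, -0.9]
grip_width: 0.0495
```

```bash
python3 snap.py s19
```

```text
TCP in rack [ 25.2 253.9  11.7] F rack [ 0.8 -0.2 -1.2] grip 49.5 t 36.8
t 36.8 q6 -94.0 q1 -2.0 pos [606.6  45.9  59.6] grip 49.5 F [ 1.2 -0.1 -0.9]
tool y ang -178.2
```

View pics/s19.png

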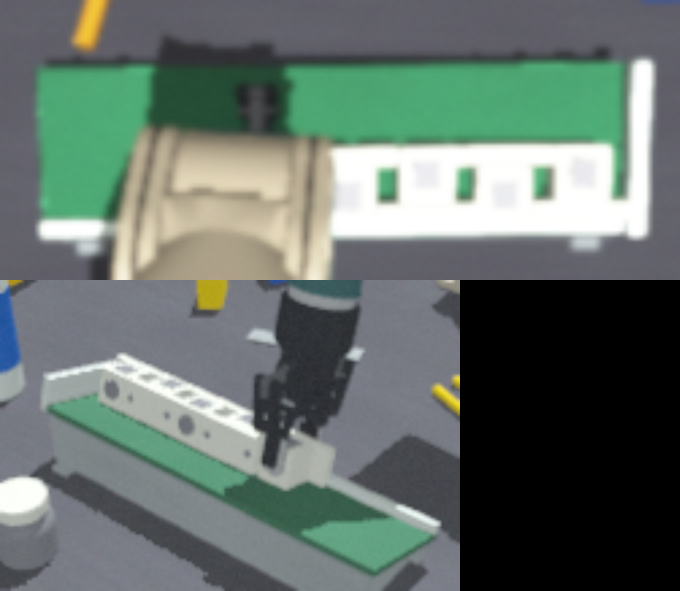

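Call:
play_rows([
  {"rot":[0,0,0],"delta_pos":[0.4,0,-1.4],"jaw":0.3},
  {"rot":[0,0,0],"delta_pos":[-1.5,-0.1,-2],"jaw":0.3},
  {"rot":[0,0,0],"delta_pos":[-1.5,-0.1,-2],"jaw":0.3},
  {"rot":[0,0,0],"delta_pos":[-1.4,-2,-2],"jaw":0.3},
  {"rot":[0,0,0],"delta_pos":[-1.4,-4,-2],"jaw":0.3},
  {"rot":[0,0,0],"delta_pos":[-1.3,-6,-2],"jaw":0.3},
  {"rot":[0,0,0],"delta_pos":[-1.3,-8,-2],"jaw":0.3},
  {"rot":[0,0,0],"delta_pos":[-1.2,-10,-2],"jaw":0.3},
  {"rot":[0,0,0],"delta_pos":[-1.2,-10,-2],"jaw":0.3},
])

```text
time: 37.8
position: [0.6071, 0.0391, 0.0583]
orientation: [0.71, -0.686, 0.108, -0.117]
force: [4.4, 10.3, 1.3]
grip_width: 0.0495
```

```bash
python3 -c "
from plan import *
inrack()"
```

```text
TCP in rack [ 25.2 247.1  10.3] F rack [ 4.9 10.1 -0.2] grip 49.5 t 37.8
```

Call:
play_rows([
  {"rot":[0,0,0],"delta_pos":[0.3,-1,-1],"jaw":0.3},
  {"rot":[0,0,0],"delta_pos":[0.5,-1.5,-1.6],"jaw":0.3},
  {"rot":[0,0,0],"delta_pos":[0.5,-1.5,-1.6],"jaw":0.3},
])

```text
time: 38.1
position: [0.6073, 0.0391, 0.0581]
orientation: [0.71, -0.686, 0.107, -0.118]
force: [-3.4, 13.2, 15.1]
grip_width: 0.0496
```

```bash
python3 -c "
from plan import *
inrack()"
```

```text
TCP in rack [ 25.2 247.1  10.2] F rack [ 1.8 13.3 15.3] grip 49.6 t 38.1
```

Call:
play_rows([
  {"rot":[0,0,0],"delta_pos":[0.5,2,1.5],"jaw":0.3},
  {"rot":[0,0,0],"delta_pos":[1,4.5,2],"jaw":0.3},
  {"rot":[0,0,0],"delta_pos":[1,4.5,2],"jaw":1},
  {"rot":[0,0,0],"delta_pos":[1,4.5,2],"jaw":1},
  {"rot":[0,0,0],"delta_pos":[1,4.5,2],"jaw":1},
  {"rot":[0,0,0],"delta_pos":[1,4.5,2],"jaw":1},
  {"rot":[0,0,0],"delta_pos":[-8,4,31],"jaw":1},
  {"rot":[0,0,0],"delta_pos":[-22,4,75],"jaw":1},
  {"rot":[0,0,0],"delta_pos":[-50,4,115],"jaw":1},
  {"rot":[0,0,0],"delta_pos":[-90,4,120],"jaw":1},
  {"rot":[0,0,0],"delta_pos":[-120,30,120],"jaw":1},
  {"rot":[0,0,0],"delta_pos":[-120,60,120],"jaw":1},
  {"rot":[0,0,0],"delta_pos":[-120,60,120],"jaw":1},
])

```text
time: 39.4
position: [0.4835, 0.0965, 0.1749]
orientation: [0.71, -0.686, 0.109, -0.113]
force: [0.1, 0.2, 0.9]
grip_width: 0.0855
```

```bash
python3 snap.py s20; python3 -c "
from plan import *
im=cv2.imread('pics/s20_top.png')
U=up(im);g=U.min(2);m=np.zeros_like(g);m[165*UP:225*UP,325*UP:375*UP]=(g[165*UP:225*UP,325*UP:375*UP]>170)
c=max(cv2.findContours(m,0,cv2.CHAIN_APPROX_NONE)[0],key=cv2.contourArea)
r=cv2.minAreaRect((onplane('top',dn(c),.048)[:,:2]*1000).astype(np.float32));print('keeper',r)
go(table(447.7,-73.9,80,194.1),table(447.7,-73.9,14,194.1))"
```

```text
TCP in rack [-54.6 308.3 158.9] F rack [0.4 0.2 0.8] grip 85.5 t 39.4
t 39.4 q6 -88.0 q1 4.0 pos [483.5  96.5 174.9] grip 85.5 F [0.1 0.2 0.9]
tool y ang -178.0
keeper ((447.74468994140625, -73.92223358154297), (60.14995574951172, 31.97510528564453), 14.438651084899902)
t 39.5 q6 -88.0 q1 4.0 pos [484.6  94.7 175. ] grip 85.6 F [-0.5  0.4  0. ]
tool y ang -178.1
delta [-36.9, -168.6, -95.0] rot [-2.4, 17.9, 12.2]
delta [-36.9, -168.6, -161.0] rot [-2.4, 17.9, 12.2]
```

View pics/s20.png

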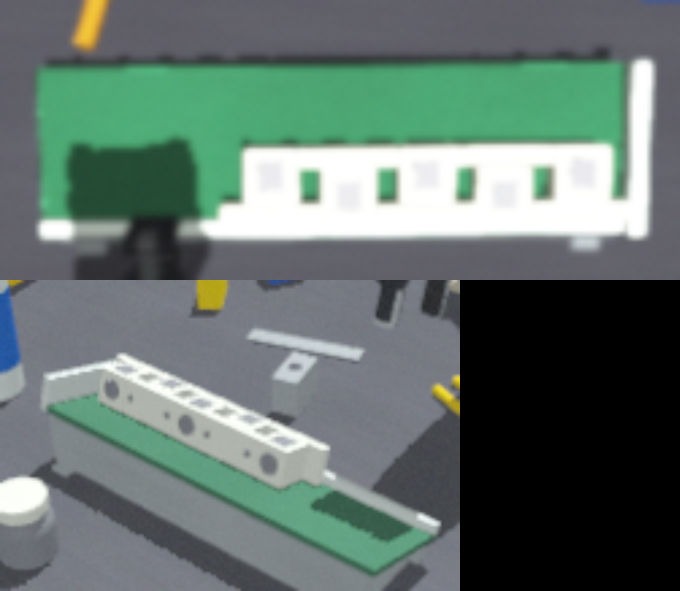

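Call:
play_rows([
  {"rot":[-2.4,17.9,12.2],"delta_pos":[-37,-168.6,-60],"jaw":1},
  {"rot":[-2.4,17.9,12.2],"delta_pos":[-37,-168.6,-60],"jaw":1},
  {"rot":[-2.4,17.9,12.2],"delta_pos":[-37,-168.6,-60],"jaw":1},
  {"rot":[-2.4,17.9,12.2],"delta_pos":[-37,-168.6,-60],"jaw":1},
  {"rot":[-2.4,17.9,12.2],"delta_pos":[-37,-168.6,-60],"jaw":1},
  {"rot":[-2.4,17.9,12.2],"delta_pos":[-37,-168.6,-60],"jaw":1},
  {"rot":[-2.4,17.9,12.2],"delta_pos":[-37,-168.6,-90],"jaw":1},
  {"rot":[-2.4,17.9,12.2],"delta_pos":[-37,-168.6,-120],"jaw":1},
  {"rot":[-2.4,17.9,12.2],"delta_pos":[-37,-168.6,-145],"jaw":1},
  {"rot":[-2.4,17.9,12.2],"delta_pos":[-37,-168.6,-161],"jaw":1},
  {"rot":[-2.4,17.9,12.2],"delta_pos":[-37,-168.6,-161],"jaw":1},
  {"rot":[-2.4,17.9,12.2],"delta_pos":[-37,-168.6,-161],"jaw":1},
  {"rot":[-2.4,17.9,12.2],"delta_pos":[-37,-168.6,-161],"jaw":1},
])

```text
time: 40.8
position: [0.4494, -0.0742, 0.0153]
orientation: [0.789, -0.615, 0.001, -0.001]
force: [1.2, -0.2, 0.9]
grip_width: 0.0856
```

```bash
python3 -c "
from plan import *
go(table(447.7,-73.9,13,194.3))
b=optics.get_image('scene')[:,:,::-1];cv2.imwrite('pics/s21.png',cv2.resize(b[145:235,255:355],(600,540),interpolation=cv2.INTER_CUBIC))"
```

```text
t 40.8 q6 -122.0 q1 -18.0 pos [449.4 -74.2  15.3] grip 85.6 F [ 1.2 -0.2  0.9]
tool y ang -165.9
delta [-1.7, 0.3, -2.3] rot [-0.0, 0.1, 0.2]
```

View pics/s21.png

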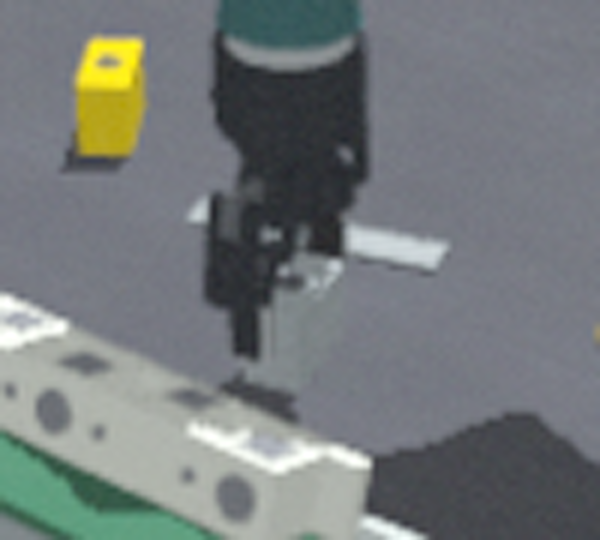

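Call:
play_rows([
  {"rot":[0,0,0],"delta_pos":[-1,0,-1.5],"jaw":0.4},
  {"rot":[0,0,0],"delta_pos":[-1,0,-1.5],"jaw":0.4},
  {"rot":[0,0,0],"delta_pos":[-1,0,-1.5],"jaw":0.4},
  {"rot":[0,0,0],"delta_pos":[-1,0,-1.5],"jaw":0.4},
  {"rot":[0,0,0],"delta_pos":[-1,0,-1.5],"jaw":0.4},
  {"rot":[0,0,0],"delta_pos":[-1,0,-1.5],"jaw":0.4},
], force=50)

```text
time: 41.45
position: [0.4476, -0.0743, 0.0133]
orientation: [0.788, -0.615, 0.0, -0.001]
force: [-1.1, 0.9, 5.8]
grip_width: 0.0592
```

```bash
python3 -c "
from plan import *
go(rack(34,305,80,-1),rack(34,305,18,-1))
b=optics.get_image('scene')[:,:,::-1];cv2.imwrite('pics/s22.png',cv2.resize(b[145:235,255:355],(600,540),interpolation=cv2.INTER_CUBIC))"
```

```text
t 41.5 q6 -122.0 q1 -18.0 pos [447.6 -74.3  13.3] grip 59.2 F [-1.1  0.9  5.8]
tool y ang -165.9
delta [144.6, 170.9, 114.0] rot [2.5, -17.8, -12.2]
delta [163.7, 171.5, 55.0] rot [2.5, -17.8, -12.2]
```

View pics/s22.png

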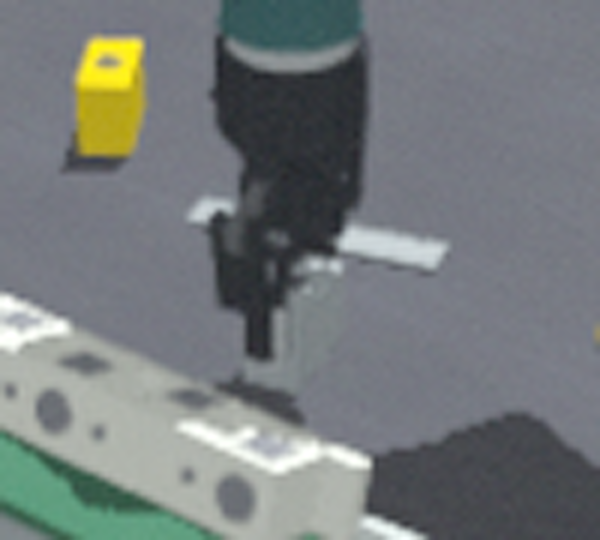

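Call:
play_rows([
  {"rot":[0,0,0],"delta_pos":[0,0,50],"jaw":0.4},
  {"rot":[0,0,0],"delta_pos":[0,20,100],"jaw":0.4},
  {"rot":[2.5,-17.8,-12.2],"delta_pos":[10,60,130],"jaw":0.4},
  {"rot":[2.5,-17.8,-12.2],"delta_pos":[30,105,130],"jaw":0.4},
  {"rot":[2.5,-17.8,-12.2],"delta_pos":[60,145,130],"jaw":0.4},
  {"rot":[2.5,-17.8,-12.2],"delta_pos":[100,171,130],"jaw":0.4},
  {"rot":[2.5,-17.8,-12.2],"delta_pos":[144.6,171,118],"jaw":0.4},
  {"rot":[2.5,-17.8,-12.2],"delta_pos":[144.6,171,114],"jaw":0.4},
  {"rot":[2.5,-17.8,-12.2],"delta_pos":[144.6,171,114],"jaw":0.4},
  {"rot":[2.5,-17.8,-12.2],"delta_pos":[151,171,94],"jaw":0.4},
  {"rot":[2.5,-17.8,-12.2],"delta_pos":[158,171,74],"jaw":0.4},
  {"rot":[2.5,-17.8,-12.2],"delta_pos":[163.7,171.5,55],"jaw":0.4},
  {"rot":[2.5,-17.8,-12.2],"delta_pos":[163.7,171.5,55],"jaw":0.4},
  {"rot":[2.5,-17.8,-12.2],"delta_pos":[163.7,171.5,55],"jaw":0.4},
])

```text
time: 42.9
position: [0.6085, 0.0968, 0.0667]
orientation: [0.709, -0.688, 0.107, -0.111]
force: [0.8, 0.4, -2.6]
grip_width: 0.0596
```

```bash
python3 snap.py s23; python3 -c "
from plan import *
go(rack(34,305,12,-1),rack(28,305,12,-1))"
```

```text
TCP in rack [ 30.7 304.7  17.4] F rack [-0.   0.4 -2.8] grip 59.6 t 42.9
t 42.9 q6 -89.0 q1 3.0 pos [608.5  96.8  66.7] grip 59.6 F [ 0.8  0.4 -2.6]
tool y ang -178.3
t 43.0 q6 -89.0 q1 3.0 pos [609.3  97.   67.6] grip 59.1 F [ 0.5 -0.4 -3.8]
tool y ang -178.3
delta [3.9, 0.2, -5.1] rot [-0.1, -0.2, 0.0]
delta [-1.8, 0.0, -6.9] rot [-0.1, -0.2, 0.0]
```

View pics/s23.png

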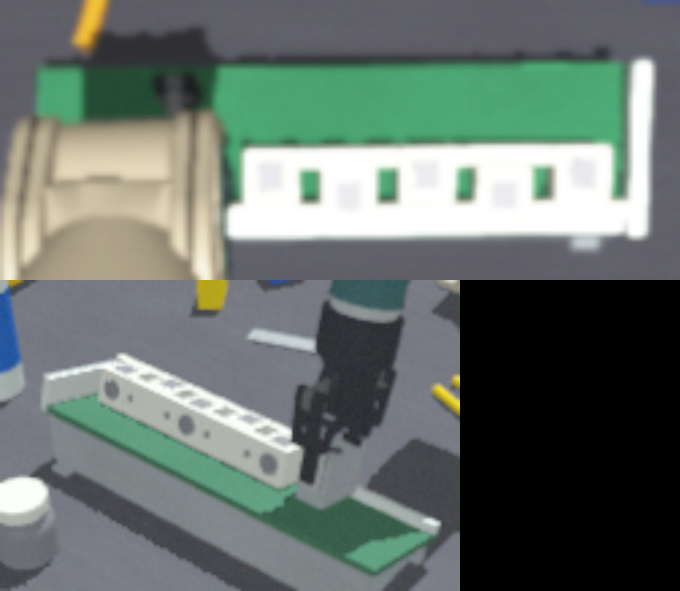

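Call:
play_rows([
  {"rot":[0,0,0],"delta_pos":[2,0,0.6],"jaw":0.4},
  {"rot":[0,0,0],"delta_pos":[2.8,0,-2],"jaw":0.4},
  {"rot":[0,0,0],"delta_pos":[3.5,0,-4.2],"jaw":0.4},
  {"rot":[0,0,0],"delta_pos":[3.8,0,-5.1],"jaw":0.4},
  {"rot":[0,0,0],"delta_pos":[3.8,0,-5.1],"jaw":0.4},
])

```text
time: 43.5
position: [0.6145, 0.0974, 0.0636]
orientation: [0.709, -0.688, 0.108, -0.112]
force: [-5.7, -0.8, 6.9]
grip_width: 0.0596
```

```bash
python3 -c "
from plan import *
inrack()"
```

```text
TCP in rack [ 35.5 305.1  12.6] F rack [-3.3 -0.6  8.3] grip 59.6 t 43.5
```

On the deck. Next I slide it down to the ledge (about 6 mm).

Call:
play_rows([
  {"rot":[0,0,0],"delta_pos":[-1.9,0,-0.6],"jaw":0.4},
  {"rot":[0,0,0],"delta_pos":[-3.8,-0.1,-1.2],"jaw":0.4},
  {"rot":[0,0,0],"delta_pos":[-5.7,-0.2,-1.9],"jaw":0.4},
  {"rot":[0,0,0],"delta_pos":[-7.1,-0.2,-2.3],"jaw":0.4},
  {"rot":[0,0,0],"delta_pos":[-7.1,-0.2,-2.3],"jaw":0.4},
])

```text
time: 44.0
position: [0.6096, 0.0973, 0.0621]
orientation: [0.709, -0.687, 0.11, -0.114]
force: [1.4, 0.7, 5.5]
grip_width: 0.0592
```

```bash
python3 -c "
from plan import *
inrack()"
```

```text
TCP in rack [ 30.4 305.2  12.6] F rack [3.1 0.7 4.8] grip 59.2 t 44.0
```

Call:
play_rows([
  {"rot":[0,0,0],"delta_pos":[-1.2,0,-0.4],"jaw":0.4},
  {"rot":[0,0,0],"delta_pos":[-2.4,0,-0.8],"jaw":0.4},
  {"rot":[0,0,0],"delta_pos":[-2.4,0,-0.8],"jaw":0.4},
])

```text
time: 44.3
position: [0.6094, 0.0973, 0.0621]
orientation: [0.709, -0.687, 0.111, -0.115]
force: [5.5, 0.4, 2.3]
grip_width: 0.0591
```

```bash
python3 -c "
from plan import *
inrack()"
```

```text
TCP in rack [ 30.2 305.2  12.7] F rack [5.9 0.2 0.4] grip 59.1 t 44.3
```

Call:
play_rows([
  {"rot":[0,0,0],"delta_pos":[0.1,-2,0],"jaw":0.4},
  {"rot":[0,0,0],"delta_pos":[0.1,-4,0],"jaw":0.4},
  {"rot":[0,0,0],"delta_pos":[0.2,-6,0],"jaw":0.4},
  {"rot":[0,0,0],"delta_pos":[0.3,-8,0],"jaw":0.4},
  {"rot":[0,0,0],"delta_pos":[0.3,-10,0],"jaw":0.4},
  {"rot":[0,0,0],"delta_pos":[0.3,-10,0],"jaw":0.4},
])

```text
time: 44.9
position: [0.6096, 0.0901, 0.0621]
orientation: [0.709, -0.687, 0.108, -0.118]
force: [5.6, 6.8, 4.4]
grip_width: 0.0597
```

```bash
python3 -c "
from plan import *
inrack()"
```

```text
TCP in rack [ 30.2 298.   12.8] F rack [6.9 6.6 2.4] grip 59.7 t 44.9
```

Call:
play_rows([
  {"rot":[0,0,0],"delta_pos":[0,-2,0],"jaw":0.4},
  {"rot":[0,0,0],"delta_pos":[0.1,-4,0],"jaw":0.4},
  {"rot":[0,0,0],"delta_pos":[0.1,-5,0],"jaw":0.4},
  {"rot":[0,0,0],"delta_pos":[0.1,-5,0],"jaw":0.4},
])

```text
time: 45.3
position: [0.6095, 0.09, 0.0623]
orientation: [0.71, -0.685, 0.105, -0.122]
force: [6.4, 21.3, 2.6]
grip_width: 0.059
```

```bash
python3 -c "
from plan import *
inrack()"
```

```text
TCP in rack [ 30.2 297.9  12.9] F rack [ 7.5 21.1  0.3] grip 59.0 t 45.3
```

Call:
play_rows([
  {"rot":[0,0,0],"delta_pos":[0.7,3,0.2],"jaw":0.4},
  {"rot":[0,0,0],"delta_pos":[1.5,6.5,0.2],"jaw":0.4},
  {"rot":[0,0,0],"delta_pos":[1.5,6.5,0.2],"jaw":0.4},
  {"rot":[0,0,0],"delta_pos":[1.5,6.5,0.2],"jaw":1},
  {"rot":[0,0,0],"delta_pos":[1.5,6.5,0.2],"jaw":1},
  {"rot":[0,0,0],"delta_pos":[1.5,6.5,0.2],"jaw":1},
  {"rot":[0,0,0],"delta_pos":[1.5,6.5,0.2],"jaw":1},
  {"rot":[0,0,0],"delta_pos":[-8,6.5,30],"jaw":1},
  {"rot":[0,0,0],"delta_pos":[-22,6.5,75],"jaw":1},
  {"rot":[0,0,0],"delta_pos":[-50,6.5,115],"jaw":1},
  {"rot":[0,0,0],"delta_pos":[-90,30,130],"jaw":1},
  {"rot":[0,0,0],"delta_pos":[-120,80,150],"jaw":1},
  {"rot":[0,0,0],"delta_pos":[-120,130,150],"jaw":1},
  {"rot":[0,0,0],"delta_pos":[-120,180,150],"jaw":1},
  {"rot":[0,0,0],"delta_pos":[-120,220,150],"jaw":1},
  {"rot":[0,0,0],"delta_pos":[-120,220,150],"jaw":1},
  {"rot":[0,0,0],"delta_pos":[-120,220,150],"jaw":1},
])

```text
time: 47.0
position: [0.4846, 0.3028, 0.2086]
orientation: [0.71, -0.687, 0.108, -0.111]
force: [0.1, -0.4, -0.4]
grip_width: 0.0854
```

```bash
python3 -c "
from plan import *
a=optics.get_image('top')[:,:,::-1].copy();b=optics.get_image('scene')[:,:,::-1].copy()
cv2.imwrite('pics/f_top.png',a);cv2.imwrite('pics/f_scene.png',b)
cv2.imwrite('pics/f1.png',cv2.resize(a[100:165,265:410],(800,360),interpolation=cv2.INTER_CUBIC))
cv2.imwrite('pics/f2.png',cv2.resize(b[130:280,170:370],(800,600),interpolation=cv2.INTER_CUBIC))
U=up(a);g=U.min(2)
# keeper/row lower and upper edges in rack frame (tops: hats 40, keeper 48 off deck)
m=np.zeros_like(g);s=(slice(128*UP,158*UP),slice(280*UP,396*UP));m[s]=g[s]>190
c=max(cv2.findContours(m,0,cv2.CHAIN_APPROX_NONE)[0],key=cv2.contourArea);uv=dn(c)
V=(onplane('top',uv,pt=(O+RK@[0,0,40.])/1000,nrm=RK[:,2])*1000-O)@RK
for lo,hi in((20,50),(72,105),(125,155),(180,210),(232,262)):
    q=V[(V[:,1]>lo)&(V[:,1]<hi)&(V[:,0]>35)];print(lo,q[:,0].mean().round(1),q[:,0].std().round(2))
"
```

```text
20 52.9 0.09
72 53.2 0.14
125 52.8 0.14
180 52.4 0.11
232 52.4 0.12
```

View pics/f1.png

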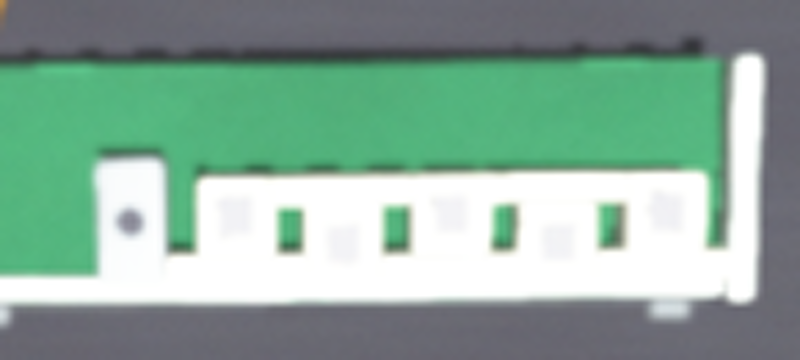

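View pics/f2.png

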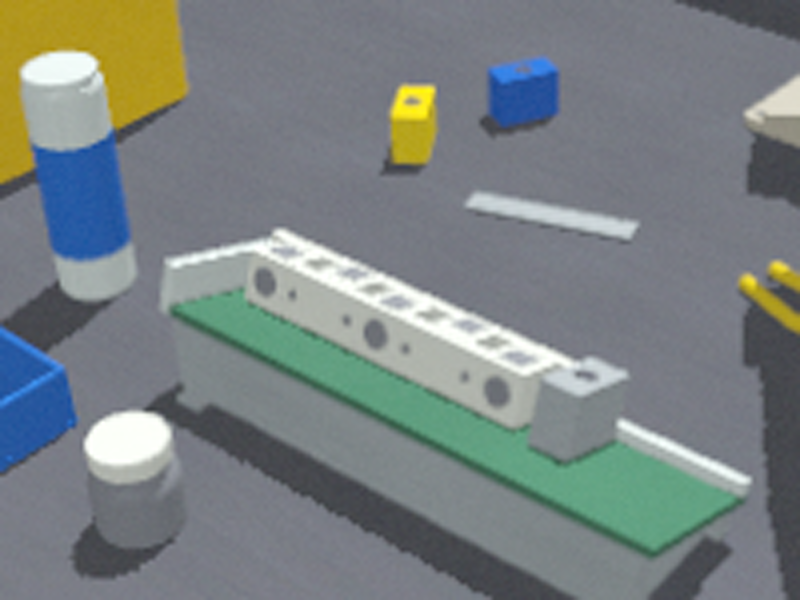

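View pics/f_top.png

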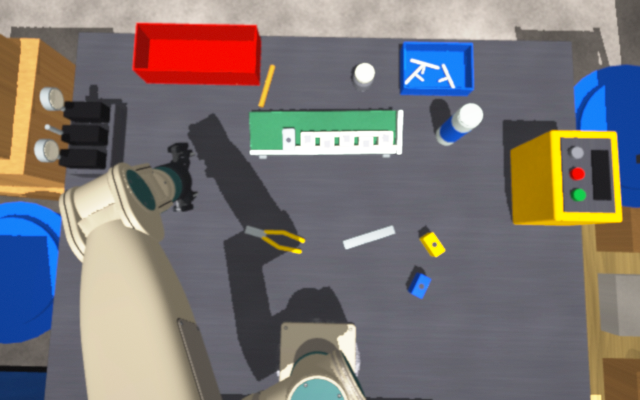

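View pics/f_scene.png

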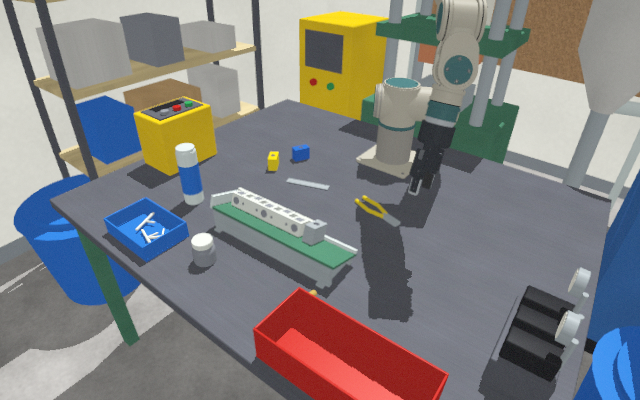

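No hats remain on the table. The row is at top-view px (300–393, 132–150), the keeper at (289,139), and the can is standing at (460,125). I'm handing it in.

```bash
python3 -c "
from cell import arm
print(arm.sign_off(), arm.state()['time'])"
```

```text
the job is handed in; nothing more can be done
the job is handed in; nothing more can be done
```

I packed all five white mouldings that were on the table into one row on the rack, crowns alternating up, down, up, down, up from the end stop. The steel keeper closes the row, with its long side up the slope and its lower end at the ledge. I handed the job in at about 47 s of the 210 s allowed.

- **Contact:** each part was slid down to the ledge and then along to its neighbour until I felt contact. The stop positions were 53.0, 52.6 and 52.6 mm apart for mouldings 2 to 5, and 50.8 mm from the last moulding to the keeper (nominal 53 and 51). The first moulding had a grip offset, so its spacing to the second was not a reliable check. The final push on the keeper reached 21 N, with about 0.1 mm of further movement.
- **Pictures:** the last views show no gaps. The five upper edges line up within 0.8 mm, nothing is left on the table, the look-alikes are untouched and the spray can is standing.
- **Disagreement:** my first camera estimate of the rack corner was about 4 mm off along the slope and 1.4 to 2 mm off in the other two directions. I corrected it from the contacts with the first moulding. The row's upper edges still measure about 53 mm up the slope instead of 50, so I relied on the contacts there.

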